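# Fish the strainer basket out of the blasting cabinet with the hook picker

## Robot

A 6-joint arm with a two-finger parallel gripper is mounted at the origin on a cart in front of the work surface, level with it; the furniture and walls round the work are solid. World frame = base frame: x ahead of the robot, y to its left, z up, the work surface at z = 0. Lengths are in m, angles in degrees, forces in N, time in s.
With the tool pointing down it reaches from about 0.3 to 0.75 m from the base axis. Payload 8.5 kg.
Tool frame: the origin (TCP) lies at the very end of the fingers, on their centre line; the grasp point (between the pads) lies 19 mm behind it; z points along the fingers, y is the direction in which the jaws open and shut (so a half turn about z gives the same grasp; the last joint's range is limited). The gripper opens to 85 mm and grips with 20 to 120 N. Pads are 22 mm wide; open, the fingers measure 114 mm over their backs; the gripper's body (76 mm by 85 mm) begins 54 mm behind the grasp point. The pads swing forward as they close: fully open they stand 13 mm farther back than shut.
Start: joints at [64.039, 21.807, 74.336, -0, 83.858, -12.336], TCP at [0.13, 0.535, 0.231] pointing down, gripper open.
Joint ranges: [-178.18, 178.18], [-50.72, 133.34], [12.68, 142.11], [-81.47, 261.47], [9.98, 163.14], [-165.26, 165.26]. Speed limits (degrees/s): [136.94, 136.94, 180, 180, 180, 180].

## Interface

Orientations are given as a 3x3 rotation matrix whose columns are the frame's x, y, z axes.
In Python, from rig import status, vision, env gives the robot as it stands.
- The arm moves only by the tool send_rows, never from a script. Its argument "targets" is a list of rows, each a list of 7 numbers: the shift along the tool's x, y, z in units of 50 mm (1.0 is 50 mm), then the turn, a rotation vector about the tool's x, y, z in units of 8 degrees (1.0 is 8 degrees), then the finger opening in mm, from 0 to 85.4. A call has 1 to 5 rows; each row is the pose to reach, as a shift and turn from the pose commanded when the call began, along the tool's axes at that moment; what a row does not reach only later rows make up. A row lasts 1/8 s, in which the tool goes at most 62.5 mm and 10.7 degrees, less where a joint would pass 70% of its speed; a pose out of reach is approached as far as the arm can. A call with a gripper value outside its range is refused whole. The fingers move at their own pace and stop on an object; "grip_force" is the grip in N (left out, the last holds). Time passes only in rows, so rows that repeat a pose let the fingers close. It gives the time, the measured TCP pose, the force and the opening at its end, in the units of the state.
- status.observe(): the state, without advancing time (a new reading comes with each control period).
- vision.get_image(name): name is "side" or "top"; returns (picture, depth): 420x560x3 uint8, red, green, blue; 420x560 float32, m along the optical axis (not along the pixel's ray), 0 where there is no reading.
- vision.camera_model(name): a dict with "camera_matrix" (3x3 intrinsics, pixels), "view" (4x4, takes a point from world to camera coordinates). Camera axes: x right, y down, z forward; pixel columns grow to the right and rows downward; lengths in m; the calibration is good to about 2 mm. A picture is of the moment at which its call begins. camera_model takes no time and is no camera call.
- env.close_job(): hands the job in, once; it reports no verdict.
Trained networks look in the newest picture that a camera, given by its name, has taken for a name from the list of things; names that differ only in an ending like _2 or _b are one class to them, and where a whole thing is asked for, a point or a joint stands for the part that bears it (a point fixed in the world has none). Each returns a list of dicts, best first, with "p" (0 to 1); they miss things now and then, are a little off and sometimes report something else, mostly with a low value. They report only what shows in the picture. A call takes as long as a camera call. They do not tell look-alikes from the thing itself.
- vision.masks_of(camera, label): "pixels" (420x560 bool, what is visible of it) and "extent" ([left, top, right, bottom] in pixels, round what is visible of it).
The state is a dict: "time_s": time; "q": joint angles; "qvel": joint speeds; "joint_efforts": joint torques, N m; "position": TCP position; "tool_rot": TCP orientation; "ft_force": force on the tool from outside, world axes, zero at the start; "wrist_torque": the same for the moment, N m; "grip_width": finger opening in m.
Only numpy, scipy, OpenCV 4.12 (cv2) and the standard library are available. Lean on these libraries where they do the work, as an engineer would, in place of code of your own. Each camera call takes 0.05 s, during which the arm holds its last target.

## Task

The strainer basket has been left deep inside the little blasting cabinet. Take the hook picker from its rest, reach in through the port, catch the basket by its bail and bring it out hanging on the picker without knocking it on the port's frame, then set it down gently, upright in the middle of the aluminium tray. Put the picker back on its rest the way it lay; never touch the basket with the gripper itself, and leave the other things alone.

Things in the scene. Friction and masses are not known exactly. Their poses are not given: they have to be found in the camera images.
- cabinet: Fixed grey steel box with a clear roof: 220 mm deep (its x), 196 mm wide (y), 235 mm tall (rails to 241 mm), walls and floor 6 mm. Origin: centre of its underside on the bench. +x points from the port into the cabinet; the only opening is the port in the -x face, so the basket cannot be reached from above.
- port_frame: Black rubber frame round the port, fixed in the cabinet's -x wall; clear opening 116 mm wide (y) and 130 mm high (75 to 205 mm above the bench), frame bars 14 mm wide and 12 mm thick (x). Origin: centre of the opening, 109 mm in -x from the cabinet's origin; axes as the cabinet's.
- basket: Loose steel strainer basket: a round pot 64 mm across the rim, 34 mm tall, with a closed flat top, about 0.09 kg (it varies), standing on the cabinet floor (6 mm above the bench). Lugs at y = +-33 mm carry a wire bail (see bail_hinge). Origin: centre of its underside, z up; its x axis points within 0.3 rad of the cabinet's x, so the bail stands across the way in.
- picker: Loose hook picker, about 0.16 kg: black rubber grip 120 mm long (x), 22 mm wide (y), 26 mm tall (z); from its front an 8 mm steel rod runs along +x to 310 mm from the origin, where it turns up (+z) into a nose 8 mm thick, whose top is 18.5 mm above the rod's axis. Origin: middle of the grip, on the rod's axis. It lies on the rest with the nose up.
- rest: Fixed dark steel stand, base 270 x 50 x 6 mm. Origin: on the bench under the middle of the lying picker's grip; +x along the rod to the nose. Two 12 mm posts with open-topped notches (cheeks 16 mm high): at x = -47 mm for the grip (34 mm wide, floor 57 mm above the bench), at x = +170 mm for the rod (22 mm wide, floor 66 mm). The picker's axis lies 70 mm above the bench.
- tray: Fixed square aluminium tray, 146 x 146 mm, wall and floor 4 mm, on a 150 x 150 x 26 mm plywood block: its inner floor is 30 mm, its rim 42 mm above the bench. Origin: on the bench, under the tray's centre.
- elbow: Small loose brass pipe elbow, 35 mm, in a back corner of the cabinet; a bystander. Origin: centre of its underside.
- tape: Roll of tape lying on the bench, 69 mm across, 19 mm high; a bystander. Origin: centre of its underside.
- black_block: Black plastic block 33 x 50 x 21 mm lying on the bench; a bystander. Origin: centre of its underside.
- bearing_loose: Grey ball bearing 35 mm across, 10 mm high, lying on the bench; a bystander. Origin: centre of its underside.
- bail_hinge (a point): Middle of the bail's hinge axis (along the basket's y), 30 mm above the basket's underside. The bail is an arch of 5 mm wire, 72 mm wide up to 22 mm, then narrowing to a flat crest 16 mm long whose wire centre is 56 mm from the hinge. It leans up to 0.6 rad either way (to +x or -x), swings nearly freely; its lean is not measured and differs each time.
Mind the look-alikes: they are no part of the job. Leave any blue or orange look-alike of the basket alone.

How it is judged:
By the outcome, as a careful person would: the job done as asked, in the order asked, and still so for the second after the job is handed in, with the robot touching nothing.
It also fails if it takes over 64 s, if anything falls off the work surface, if the arm or the gripper's body presses on something with over 40 N, if the wrist force passes 120 N, or if a joint passes its speed limit or range.

## Working session

There is one attempt and no reset: what is moved stays moved. The work goes in short steps, Python scripts to look and compute and a tool call to move; the robot and the scene stay as the last step left them, time stands still between calls to the robot, and variables do not carry over. Pictures are saved under pics/ and viewed, and the job is handed in when it is done.

Besides the shell and the picture viewer there is one more tool, called after "Request:" by a JSON object that holds its "op" and its "data". send_rows: Moves the arm, as the interface text tells. Its arguments: {"type":"object","properties":{"targets":{"type":"array","items":{"type":"array","items":{"type":"number"}}},"grip_force":{"type":"number"}},"required":["targets"]}

```bash
ls -la; mkdir -p pics; cat > t.py <<'E'
from rig import status, vision, env
import numpy as np, cv2
E
python3 - <<'E'
from rig import status, vision, env
import numpy as np, cv2
for n in ("side","top"):
    p,d=vision.get_image(n); cv2.imwrite(f"pics/{n}0.png",p[:,:,::-1]); np.save(f"pics/{n}0_d.npy",d); np.save(f"pics/{n}0_p.npy",p)
    m=vision.camera_model(n); print(n,np.array(m["camera_matrix"]).round(2).tolist(),np.array(m["view"]).round(4).tolist())
s=status.observe(); print(s)
E
```

```text
total 12
drwxr-xr-x  3 agent agent 4096 Dec  7 04:24 .
drwxr-xr-x 23 root  root  4096 Dec  7 04:24 ..
drwxr-xr-x  2 agent agent 4096 Dec  7 04:24 pics
side [[461.2, 0.0, 273.73], [0.0, 461.2, 207.52], [0.0, 0.0, 1.0]] [[0.9933, 0.115, 0.0088, -0.5239], [0.091, -0.7353, -0.6716, 0.0289], [-0.0708, 0.6679, -0.7409, 1.5253], [0.0, 0.0, 0.0, 1.0]]
top [[531.05, 0.0, 280.24], [0.0, 531.05, 207.46], [0.0, 0.0, 1.0]] [[0.4674, -0.884, -0.0092, -0.2413], [-0.6972, -0.3622, -0.6187, 0.4514], [0.5436, 0.2956, -0.7856, 1.1913], [0.0, 0.0, 0.0, 1.0]]
{'time_s': 0.1, 'q': array([ 6.40398471e+01,  2.18360092e+01,  7.43792015e+01, -1.63814241e-03,
        8.38589791e+01, -1.23367752e+01]), 'qvel': array([ 0.01642395,  0.03437957, -0.11598944, -0.04948014,  0.04270494,
        0.00489013]), 'joint_efforts': array([ 5.05356293e-03, -4.49217331e+01, -2.31652343e+01, -1.10831304e-04,
        3.66458116e-03,  2.42711212e-05]), 'position': array([0.12944458, 0.53427365, 0.23079115]), 'tool_rot': array([[-9.71865635e-01,  2.35535336e-01, -5.41259776e-04],
       [ 2.35535827e-01,  9.71864954e-01, -1.17664791e-03],
       [ 2.48889245e-04, -1.27102974e-03, -9.99999161e-01]]), 'ft_force': array([ 0.26815869,  0.36026677, -0.18157429]), 'wrist_torque': array([0.01312286, 0.02879179, 0.04855568]), 'grip_width': 0.08543062551834307}
```

View pics/side0.png

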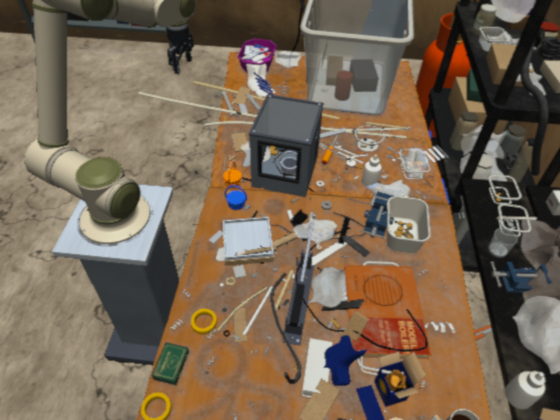

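View pics/top0.png

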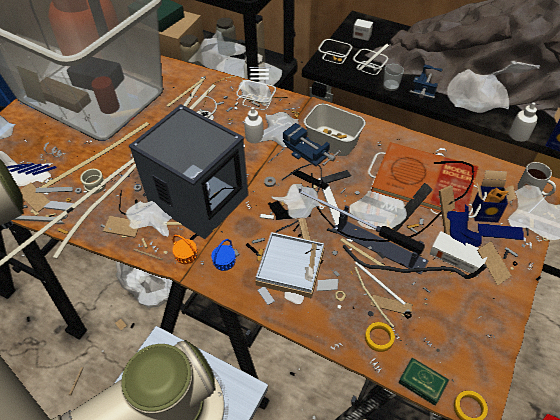

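```bash
cat > h.py <<'E'
import numpy as np, cv2
from rig import status, vision, env
def cam(n):
    m=vision.camera_model(n); return np.array(m["camera_matrix"]),np.array(m["view"])
def cloud(n,d):
    K,V=cam(n); v,u=np.mgrid[0:420,0:560]
    P=np.stack([(u-K[0,2])/K[0,0]*d,(v-K[1,2])/K[1,1]*d,d],-1)
    return (P-V[:3,3])@V[:3,:3]
def proj(n,X):
    K,V=cam(n); c=np.atleast_2d(X)@V[:3,:3].T+V[:3,3]; p=c@K.T; return p[:,:2]/p[:,2:]
def ray(n,u,v):
    K,V=cam(n); d=np.array([(u-K[0,2])/K[0,0],(v-K[1,2])/K[1,1],1.])@V[:3,:3]
    o=-V[:3,:3].T@V[:3,3]; return o,d
def atz(n,u,v,z):
    o,d=ray(n,u,v); return o+d*(z-o[2])/d[2]
E
python3 - <<'E'
from h import *
for n,(a,b,c,e) in {"side":(240,90,330,200),"top":(130,90,260,250)}.items():
    p=np.load(f"pics/{n}0_p.npy"); cv2.imwrite(f"pics/{n}0_c.png",cv2.resize(p[b:e,a:c,::-1],None,fx=5 if n=="side" else 3.7,fy=5 if n=="side" else 3.7,interpolation=cv2.INTER_CUBIC))
p=np.load("pics/side0_p.npy"); cv2.imwrite("pics/side0_r.png",cv2.resize(p[200:350,270:370,::-1],None,fx=4,fy=4,interpolation=cv2.INTER_CUBIC))
p=np.load("pics/top0_p.npy"); cv2.imwrite("pics/top0_r.png",cv2.resize(p[170:310,240:440,::-1],None,fx=4,fy=4,interpolation=cv2.INTER_CUBIC))
for n in ("side","top"):
    C=cloud(n,np.load(f"pics/{n}0_d.npy"))
    for l in ("cabinet","port_frame","basket","picker","rest","tray","elbow","bail_hinge","tape","black_block","bearing_loose"):
        for r in vision.masks_of(n,l)[:4]:
            m=r["pixels"]; q=C[m]; print(n,l,round(r["p"],2),[int(x) for x in r["extent"]],m.sum(),np.median(q,0).round(3),q.min(0).round(3),q.max(0).round(3))
E
```

```text
side cabinet 0.7 [251, 94, 322, 197] 5429 [0.537 0.222 0.228] [ 0.401 -0.937 -0.002] [0.647 0.701 1.154]
side port_frame 0.6 [253, 139, 300, 184] 629 [0.517 0.176 0.149] [ 0.446 -0.937  0.001] [0.626 0.322 1.154]
side basket 0.84 [221, 184, 248, 210] 346 [0.388 0.097 0.033] [ 0.349 -0.937 -0.002] [0.626 0.167 1.154]
side basket 0.83 [225, 166, 242, 187] 282 [0.356 0.195 0.034] [ 0.32  -0.937 -0.002] [0.626 0.284 1.154]
side basket 0.72 [318, 204, 330, 212] 91 [0.69  0.126 0.009] [ 0.626 -0.937 -0.004] [0.708 0.148 1.154]
side basket 0.62 [280, 150, 297, 171] 310 [0.546 0.284 0.039] [ 0.511 -0.937  0.001] [0.626 0.392 1.154]
side picker 0.66 [285, 218, 317, 329] 631 [ 0.629 -0.273  0.079] [ 0.605 -0.361 -0.002] [0.651 0.046 0.089]
side rest 0.63 [281, 251, 315, 345] 1095 [ 0.632 -0.258  0.008] [ 0.592 -0.937 -0.004] [ 0.664 -0.069  1.154]
side tray 0.82 [224, 217, 271, 269] 2058 [ 0.448 -0.068  0.03 ] [ 0.367 -0.937 -0.005] [0.626 0.048 1.154]
side elbow 0.55 [269, 146, 277, 153] 62 [0.48  0.365 0.021] [0.467 0.353 0.006] [0.497 0.392 0.027]
side bail_hinge 0.7 [221, 166, 240, 188] 27
[... 1628 characters left out ...]
32] [-0.22  -0.402 -0.005] [0.398 0.269 1.213]
top bail_hinge 0.63 [210, 244, 234, 271] 498 [0.379 0.098 0.032] [-0.22  -0.402 -0.003] [0.441 0.137 1.213]
top bail_hinge 0.28 [333, 206, 427, 272] 1409 [ 0.623 -0.265  0.005] [-0.22  -0.402 -0.005] [ 0.698 -0.114  1.213]
top tape 0.9 [365, 320, 395, 351] 404 [ 0.372 -0.344  0.016] [-0.22  -0.402 -0.004] [ 0.407 -0.313  1.213]
top tape 0.46 [127, 105, 248, 241] 10391 [0.498 0.25  0.218] [-0.22  -0.402 -0.007] [0.854 0.608 1.213]
top black_block 0.47 [267, 201, 284, 217] 177 [0.603 0.055 0.014] [-0.22  -0.402 -0.007] [0.644 0.088 1.213]
top bearing_loose 0.68 [263, 176, 276, 186] 103 [0.687 0.127 0.008] [ 0.671  0.109 -0.006] [0.709 0.145 0.016]
```

View pics/side0_c.png

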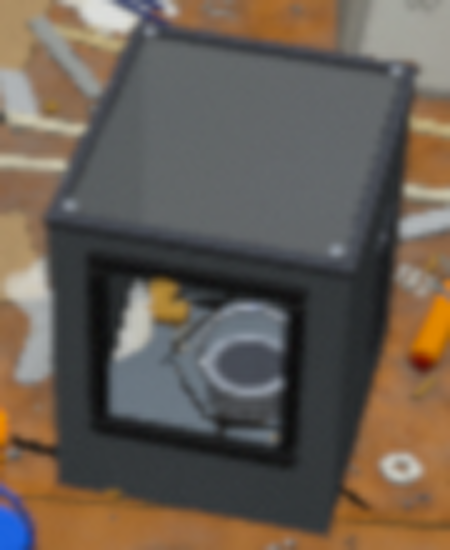

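View pics/top0_c.png

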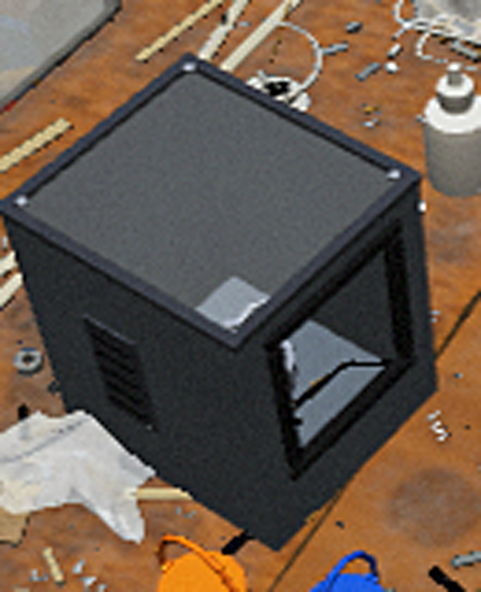

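View pics/side0_r.png

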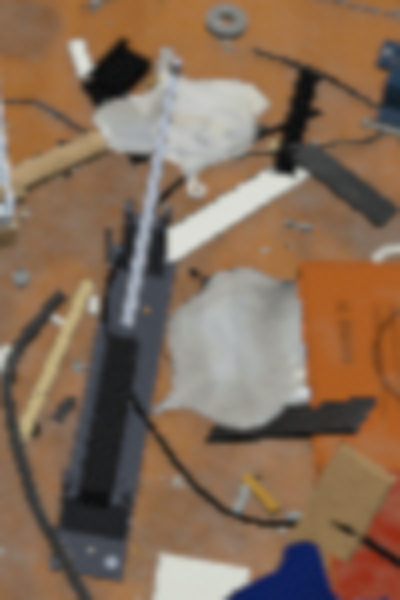

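View pics/top0_r.png

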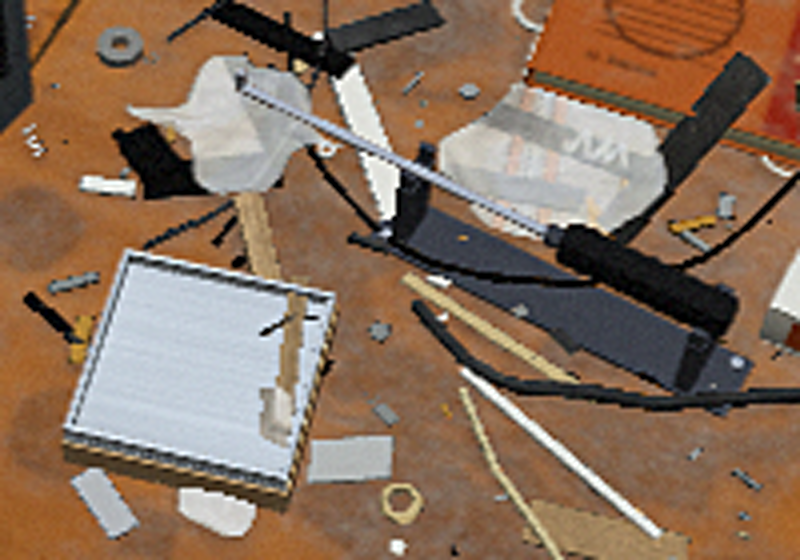

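```bash
python3 - <<'E'
from h import *
for n in ("side","top"):
    d=np.load(f"pics/{n}0_d.npy"); C=cloud(n,d); x,y,z=C[...,0],C[...,1],C[...,2]
    m=(abs(z-0.2385)<0.006)&(x>0.38)&(x<0.7)&(y>0.1)&(y<0.5)
    r=cv2.minAreaRect((C[m][:,:2]*1000).astype(np.float32)); print(n,m.sum(),r, cv2.boxPoints(r).round(1).tolist())
    # front wall plane
    # tray rim
    for lo,hi,bx in ((0.037,0.046,(0.33,0.56,-0.17,0.06)),(0.026,0.034,(0.33,0.56,-0.17,0.06))):
        m=(z>lo)&(z<hi)&(x>bx[0])&(x<bx[1])&(y>bx[2])&(y<bx[3]); m=cv2.morphologyEx(m.astype(np.uint8),cv2.MORPH_OPEN,np.ones((1,1)))>0
        r=cv2.minAreaRect((C[m][:,:2]*1000).astype(np.float32)); print(' tray',m.sum(),r)
    # picker
    m=(z>0.06)&(x>0.55)&(x<0.72)&(y<0.08)&(y>-0.45)&(z<0.12)
    q=C[m]; print(' picker',m.sum(),q.min(0),q.max(0))
    l=cv2.fitLine(q[:,:2].astype(np.float32),cv2.DIST_HUBER,0,0.001,0.001).ravel(); print(l,np.degrees(np.arctan2(l[1],l[0])))
    np.save(f'pics/pk_{n}.npy',q)
    if n=='side':
        # front face
        m=(z>0.03)&(z<0.22)&(x>0.4)&(x<0.65)&(y>0.12)&(y<0.22)
        q=C[m]; l=cv2.fitLine(q[:,:2].astype(np.float32),cv2.DIST_HUBER,0,0.001,0.001).ravel(); print('front',m.sum(),l,np.degrees(np.arctan2(l[1],l[0])))
E
```

```text
side 2394 ((535.5572509765625, 286.5480651855469), (233.71267700195312, 200.6356201171875), 82.34087371826172) [[420.6000061035156, 184.10000610351562], [619.4000244140625, 157.39999389648438], [650.5999755859375, 389.0], [451.70001220703125, 415.70001220703125]]
 tray 376 ((455.18603515625, -61.952491760253906), (155.01571655273438, 152.470947265625), 13.096956253051758)
 tray 1320 ((465.0147399902344, -59.96357727050781), (177.2427520751953, 154.26693725585938), 13.197176933288574)
 picker 709 [ 0.59603297 -0.43152159  0.06006398] [0.71988905 0.01358168 0.0886964 ]
[ 0.07178524  0.99742013  0.62596834 -0.27610812] 85.88346
front 1621 [ 0.99177855 -0.12796597  0.5517417   0.17314209] -7.352069
top 3356 ((537.1463012695312, 284.84893798828125), (230.49609375, 204.68002319335938), 82.21505737304688) [[420.1000061035156, 184.5], [622.9000244140625, 156.8000030517578], [654.2000122070312, 385.20001220703125], [451.3999938964844, 412.8999938964844]]
 tray 436 ((453.55889892578125, -64.08261108398438), (156.99778747558594, 146.28720092773438), 12.716979026794434)
 tray 1901 ((464.638916015625, -64.66549682617188), (185.1222686767578, 145.48695373535156), 12.037882804870605)
 picker 927 [ 0.59357199 -0.43009148  0.06000117] [0.71946446 0.01036428 0.08890408]
[ 0.09125913  0.9958272   0.62671614 -0.20331351] 84.76395
```

```bash
python3 - <<'E'
from h import *
th=np.radians(82.4); R=np.array([[np.cos(th),-np.sin(th),0],[np.sin(th),np.cos(th),0],[0,0,1]]); t=np.array([.536,.286,0])
def box(x0,x1,y0,y1,z0,z1): 
    return np.array([[x,y,z] for x in(x0,x1) for y in (y0,y1) for z in (z0,z1)])
E=[(0,1),(2,3),(4,5),(6,7),(0,2),(1,3),(4,6),(5,7),(0,4),(1,5),(2,6),(3,7)]
for n,(a,b,c,e,f) in {"side":(240,90,330,200,5),"top":(130,90,260,250,3.7)}.items():
    p=np.load(f"pics/{n}0_p.npy")[:,:,::-1][b:e,a:c]; p=cv2.resize(p,None,fx=f,fy=f,interpolation=cv2.INTER_CUBIC)
    for B,col in ((box(-.11,.11,-.098,.098,0,.235),(0,255,0)),(box(-.115,-.115,-.058,.058,.075,.205),(0,0,255)),(box(-.104,.104,-.092,.092,.006,.006),(255,255,0))):
        q=(proj(n,B@R.T+t)-[a-.5,b-.5])*f
        for i,j in E: cv2.line(p,tuple(map(int,q[i])),tuple(map(int,q[j])),col,1)
    cv2.imwrite(f"pics/{n}0_cw.png",p)
    d=np.load(f"pics/{n}0_d.npy"); C=(cloud(n,d)-t)@R
    m=(abs(C[...,0])<.1)&(abs(C[...,1])<.09)&(C[...,2]<.2)&(C[...,2]>0.0)
    q=C[m]; np.save(f"pics/in_{n}.npy",q); print(n,len(q))
    img=np.zeros((420,560),np.uint8)
    img[m]=np.clip(60+C[...,2][m]*1000*1.6,0,255); 
    cv2.imwrite(f"pics/{n}0_h.png",cv2.resize(cv2.applyColorMap(img,cv2.COLORMAP_JET)[b:e,a:c],None,fx=f,fy=f,interpolation=cv2.INTER_NEAREST))
    m2=m&(C[...,2]>.012)
    vs,us=np.where(m2)
    if n=='side':
        for v in range(vs.min(),vs.max()+1):
            s=[f"{u}:{C[v,u,0]*1000:.0f},{C[v,u,1]*1000:.0f},{C[v,u,2]*1000:.0f}" for u in us[vs==v]]
            print(v,' '.join(s))
    else: print(len(vs), C[m2][::3].round(3).tolist()[:60])
E
```

```text
side 847
146 271:95,77,24 272:96,74,24
147 267:76,88,33 268:85,87,25 270:95,81,18 271:87,76,26 272:94,73,21 273:97,70,19 274:96,66,21
148 267:75,88,28 268:77,84,28 269:79,81,27 270:84,79,23 271:80,74,27 272:87,72,22 273:91,69,20 274:88,64,23
149 267:66,85,32 268:74,84,26 269:72,79,28 270:82,78,20 271:78,73,24 272:79,69,25 273:82,66,23 274:91,65,15 275:87,60,20 276:90,57,18 285:66,17,46 286:74,15,41
150 267:69,86,24 268:74,84,21 269:70,79,25 270:70,75,25 271:78,73,20 272:76,69,22 273:72,64,26 274:78,62,22 275:80,58,21 276:83,55,19 277:91,53,13 278:91,49,14 279:93,46,13 280:86,40,20 281:89,37,18 282:90,34,18 283:86,29,23 284:63,20,44 285:64,17,44
151 266:63,89,23 267:64,85,24 268:68,82,21 269:68,78,22 270:68,75,22 271:66,70,25 272:68,67,24 273:69,63,24 274:72,60,23 275:74,57,22 276:75,53,21 277:77,50,21 280:85,40,16 281:83,36,18 282:84,32,18 283:63,24,38 284:58,19,43 286:5,0,92 287:8,-2,89 288:6,-6,92 289:5,-10,94 290:7,-13,93 291:6,-17,95 292:11,-20,91
152 266:67,90,15 267:68,86,15 268:68,82,16 269:58,76,26 270:64,73,22 271:66,70,20 272:70,67,17 273:68,63,20 274:71,60,19 275:72,56,18 
[... 5079 characters left out ...]
045], [-0.012, -0.036, 0.044], [-0.013, -0.039, 0.038], [-0.012, -0.038, 0.033], [-0.019, -0.031, 0.041], [-0.015, -0.03, 0.034], [-0.066, -0.053, 0.046], [-0.073, -0.088, 0.018], [-0.06, -0.047, 0.044], [-0.068, -0.051, 0.046], [-0.068, -0.063, 0.034], [-0.071, -0.072, 0.028], [-0.074, -0.082, 0.019], [-0.059, -0.043, 0.043], [-0.032, -0.017, 0.045], [-0.062, -0.039, 0.044], [-0.056, -0.033, 0.041], [-0.023, -0.024, 0.023], [-0.059, -0.029, 0.042], [-0.024, -0.026, 0.017], [-0.058, -0.03, 0.037], [-0.052, -0.023, 0.035], [-0.05, -0.017, 0.035], [-0.055, -0.024, 0.031], [-0.05, -0.019, 0.028], [-0.049, -0.013, 0.029], [-0.041, -0.007, 0.025], [-0.046, -0.014, 0.021], [-0.043, -0.008, 0.017]]
```

View pics/side0_cw.png

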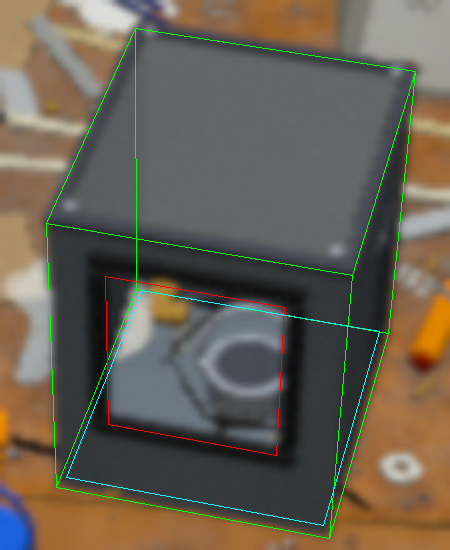

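View pics/top0_cw.png

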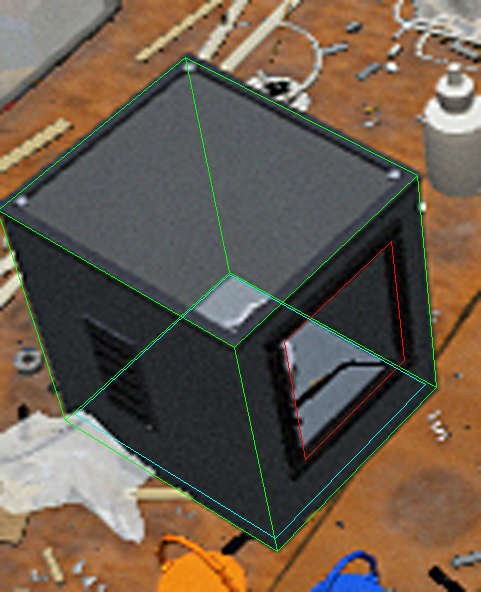

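View pics/side0_h.png

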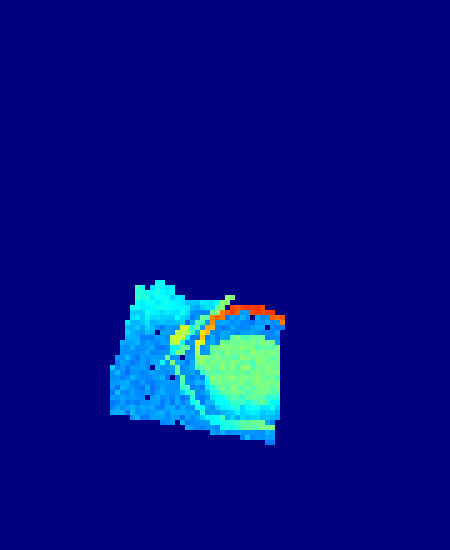

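```bash
python3 - <<'E'
from h import *
from scipy.optimize import least_squares
for n in ("side","top"):
    q=np.load(f'pics/pk_{n}.npy')
    q=q[(q[:,0]>.58)&(q[:,0]<.68)]
    l=np.array([.0718,.9974]); c=np.array([.626,-.276])
    for k in range(8):
        nrm=np.array([-l[1],l[0]]); r=(q[:,:2]-c)@nrm; s=(q[:,:2]-c)@l
        g=abs(r)<(.03 if k<2 else .014)
        f=cv2.fitLine(q[g][:,:2].astype(np.float32),cv2.DIST_HUBER,0,0.001,0.001).ravel(); l=f[:2]*np.sign(f[1]); c=f[2:]
    nrm=np.array([-l[1],l[0]]); r=(q[:,:2]-c)@nrm; s=(q[:,:2]-c)@l; g=abs(r)<.014
    print(n,g.sum(),np.degrees(np.arctan2(l[1],l[0])),'x at y=-.28:',c[0]+l[0]/l[1]*(-.28-c[1]),'y=0:',c[0]+l[0]/l[1]*(0-c[1]))
    qq=q[g]; ss=s[g]+c@l
    h=np.histogram(ss,np.arange(-.45,.06,.01)); 
    for a,b in zip(h[1],h[0]):
        m=(ss>=a)&(ss<a+.01)
        if b: print(f"{a:.2f}",b,'lat',(r[g][m].mean()*1000).round(1),(r[g][m].min()*1000).round(1),(r[g][m].max()*1000).round(1),'z',(np.percentile(qq[m,2],[10,50,90])*1000).round(0))
E
```

```text
side 606 85.3386 x at y=-.28: 0.6246814 y=0: 0.6475117
-0.31 57 lat 0.6 -10.5 11.2 z [66. 78. 85.]
-0.30 33 lat -0.2 -10.7 11.0 z [79. 83. 86.]
-0.29 24 lat -0.6 -9.2 9.9 z [81. 83. 84.]
-0.28 34 lat -0.5 -10.8 10.9 z [79. 83. 86.]
-0.27 27 lat 0.5 -10.7 10.7 z [80. 83. 85.]
-0.26 28 lat -1.1 -10.7 9.6 z [79. 82. 85.]
-0.25 33 lat 0.8 -10.6 11.3 z [79. 83. 86.]
-0.24 24 lat -0.5 -9.6 10.0 z [81. 83. 85.]
-0.23 31 lat -0.1 -10.7 11.3 z [75. 82. 86.]
-0.22 21 lat 0.3 -8.7 10.5 z [79. 83. 85.]
-0.21 33 lat -0.4 -10.8 11.3 z [79. 83. 86.]
-0.20 22 lat 1.0 -8.7 11.2 z [80. 83. 85.]
-0.19 12 lat -0.8 -10.5 7.3 z [73. 76. 81.]
-0.18 8 lat -1.0 -6.2 5.5 z [73. 75. 78.]
-0.17 9 lat 0.6 -3.8 3.9 z [72. 73. 76.]
-0.16 8 lat 0.3 -3.1 3.7 z [69. 72. 75.]
-0.15 9 lat 0.0 -3.5 2.7 z [71. 73. 76.]
-0.14 7 lat -0.6 -2.8 3.6 z [71. 74. 77.]
-0.13 9 lat 0.1 -3.6 2.9 z [71. 74. 75.]
-0.12 6 lat 0.3 -2.5 4.1 z [71. 73. 76.]
-0.11 11 lat -0.2 -3.8 2.9 z [72. 73. 75.]
-0.10 6 lat 1.0 -2.3 4.1 z [70. 74. 76.]
-0.09 32 lat 0.2 -13.7 12.7 z [63. 70. 82.]
-0.08 21 lat 0.1 -13.2 13.5 z [63. 71. 81.]
-0.07 7 lat
[... 1352 characters left out ...]
.8 2.4 z [70. 72. 74.]
-0.11 11 lat -3.3 -7.5 -1.1 z [67. 71. 74.]
-0.10 11 lat -3.2 -8.6 2.0 z [67. 72. 73.]
-0.09 12 lat -2.8 -6.5 1.1 z [67. 72. 75.]
-0.08 18 lat 1.6 -6.5 12.5 z [63. 71. 75.]
-0.07 32 lat 3.4 -13.5 12.9 z [64. 72. 82.]
-0.06 9 lat -0.2 -3.6 8.3 z [70. 74. 76.]
-0.05 9 lat -1.7 -5.1 2.2 z [69. 72. 74.]
-0.04 11 lat -2.7 -7.4 1.2 z [67. 70. 72.]
-0.03 11 lat -0.7 -5.1 2.6 z [66. 72. 74.]
-0.02 10 lat -1.3 -7.3 1.7 z [69. 70. 73.]
-0.01 11 lat -1.2 -6.4 2.7 z [69. 71. 74.]
0.00 11 lat 0.1 -6.1 3.7 z [68. 72. 74.]
0.01 7 lat -0.6 -5.5 1.8 z [68. 71. 75.]
0.02 11 lat -1.3 -6.6 2.9 z [66. 71. 73.]
0.03 9 lat 0.6 -1.9 3.7 z [70. 72. 75.]
0.04 11 lat 0.6 -4.8 4.9 z [69. 71. 77.]
```

```bash
cat >> h.py <<'E'
from scipy.spatial.transform import Rotation as Ro
def toolR(yaw,pitch=0,roll=0):
    """tool x along yaw(deg), pitch = nose-down deg"""
    a=np.radians(yaw); x=np.array([np.cos(a),np.sin(a),0]); z=np.array([0,0,-1.]); y=np.cross(z,x)
    return np.stack([x,y,z],1)@Ro.from_euler('y',-pitch,degrees=True).as_matrix()@Ro.from_euler('x',roll,degrees=True).as_matrix()
def rel(pos,R,p0=None,R0=None):
    s=status.observe()
    p0=s['position'] if p0 is None else p0; R0=s['tool_rot'] if R0 is None else R0
    d=R0.T@(np.array(pos)-p0)/.05; w=np.degrees(Ro.from_matrix(R0.T@R).as_rotvec())/8
    return np.r_[d,w].round(3).tolist()
def st():
    s=status.observe(); R=s['tool_rot']; x=R[:,0]
    print('t',round(s['time_s'],2),'pos',s['position'].round(4),'yaw',np.degrees(np.arctan2(x[1],x[0])).round(2),'pitch',np.degrees(np.arcsin(-x[2])).round(2),'rollz',np.degrees(np.arcsin(R[2,1])).round(2),'F',s['ft_force'].round(1),'T',s['wrist_torque'].round(2),'w',round(s['grip_width'],4),'q',s['q'].round(0))
E
python3 - <<'E'
from h import *
st()
print(rel([.36,.2,.3],toolR(125)))
print(rel([.28,.25,.3],toolR(130)))
E
```

```text
t 1.2 pos [0.1296 0.5345 0.2313] yaw 166.38 pitch 0.0 rollz 0.0 F [-0.  -0.2  0.1] T [-0.01 -0.06  0.04] w 0.0853 q [ 64.  22.  74.  -0.  84. -12.]
[-6.055, -5.416, -1.373, 0.0, 0.0, 5.172]
[-4.265, -4.821, -1.373, 0.0, 0.0, 4.547]
```

Request:
{"op": "send_rows", "data": {"targets": [[-0.6,-0.7,-0.8,0,0,0.8,85],[-1.4,-1.6,-1.37,0,0,1.8,85],[-2.3,-2.6,-1.37,0,0,2.8,85],[-3.3,-3.7,-1.37,0,0,3.7,85],[-4.265,-4.8,-1.37,0,0,4.5,85]]}}

```text
time_s: 1.82
position: [0.2663, 0.2767, 0.3001]
tool_rot: [[-0.645, 0.764, 0.001], [0.764, 0.645, 0.0], [-0.0, 0.001, -1.0]]
ft_force: [1.8, -0.3, 1.6]
grip_width: 0.0845
```

```bash
python3 - <<'E'
from h import *
st()
print(rel([.45,-.03,.28],toolR(85.34)))
E
```

```text
t 1.82 pos [0.2663 0.2767 0.3001] yaw 130.19 pitch 0.02 rollz 0.06 F [ 1.8 -0.3  1.6] T [-0.05  0.   -0.03] w 0.0845 q [ 28.   2.  89.  -0.  89. -12.]
[-7.057, -1.152, 0.402, 0.008, -0.001, 5.606]
```

```bash
python3 - <<'E'
from h import *
print(rel([.45,-.03,.28],toolR(85.34),np.array([.28,.25,.3]),toolR(130.3)))
E
```

```text
[-6.47, -1.029, 0.4, 0.0, 0.0, 5.62]
```

Request:
{"op": "send_rows", "data": {"targets": [[-1.0,-0.15,0,0,0,1.0,85],[-2.2,-0.35,0,0,0,2.2,85],[-3.4,-0.55,0.1,0,0,3.4,85],[-4.6,-0.75,0.2,0,0,4.5,85],[-5.8,-0.95,0.4,0,0,5.6,85]]}}

```text
time_s: 2.45
position: [0.4183, 0.0247, 0.2801]
tool_rot: [[0.083, 0.997, 0.002], [0.997, -0.083, -0.0], [-0.0, 0.002, -1.0]]
ft_force: [1.5, 1.2, 0.6]
grip_width: 0.0851
```

```bash
python3 - <<'E'
from h import *
st()
print(rel([.6231,-.2996,.16],toolR(85.34)))
E
```

```text
t 2.45 pos [0.4183 0.0247 0.2801] yaw 85.26 pitch 0.0 rollz 0.09 F [1.5 1.2 0.6] T [ 0.03 -0.    0.02] w 0.0851 q [-13.   6.  88.   0.  86.  -8.]
[-6.125, 4.615, 2.409, 0.011, 0.0, -0.01]
```

Request:
{"op": "send_rows", "data": {"targets": [[-1.0,0.75,0.2,0,0,0,85],[-2.0,1.5,0.5,0,0,0,85],[-3.0,2.3,0.9,0,0,0,85],[-4.0,3.1,1.4,0,0,0,85],[-5.0,3.9,1.8,0,0,0,85]]}}

```text
time_s: 3.08
position: [0.5838, -0.2252, 0.1945]
tool_rot: [[0.077, 0.997, -0.0], [0.997, -0.077, 0.0], [0.0, -0.0, -1.0]]
ft_force: [0.4, 0.1, 0.3]
grip_width: 0.0851
```

Request:
{"op": "send_rows", "data": {"targets": [[-0.4,0.3,0.3,0,0,0,85],[-0.4,0.3,0.3,0,0,0,85]]}}

```text
time_s: 3.32
position: [0.5963, -0.2456, 0.1783]
tool_rot: [[0.079, 0.997, -0.003], [0.997, -0.079, 0.002], [0.001, -0.003, -1.0]]
ft_force: [-0.2, 0.7, -0.3]
grip_width: 0.0848
```

```bash
python3 - <<'E'
from h import *
st()
print(rel([.6231,-.2996,.16],toolR(85.34)))
for n in ("top","side"):
    p,d=vision.get_image(n); np.save(f"pics/{n}1_d.npy",d); np.save(f"pics/{n}1_p.npy",p)
    a,b,c,e=(270,160,450,290) if n=="top" else (250,190,370,350)
    I=p[:,:,::-1].copy()
    th=np.radians(85.34); l=np.array([np.cos(th),np.sin(th),0]); o=np.array([.6231,-.2996,.07])
    f=4 if n=="top" else 3.7
    I=cv2.resize(I[b:e,a:c],None,fx=f,fy=f,interpolation=cv2.INTER_CUBIC)
    for k,z in ((-.06,0.),(-.06,.013),(.06,.0),(.31,0),(.31,.0185),(0,.013)):
        q=(proj(n,o+l*k+[0,0,z])[0]-[a-.5,b-.5])*f; cv2.circle(I,tuple(map(int,q)),3,(0,255,0),1)
    cv2.imwrite(f"pics/{n}1_c.png",I)
E
```

```text
t 3.33 pos [ 0.5963 -0.2456  0.1783] yaw 85.48 pitch -0.08 rollz -0.16 F [-0.2  0.7 -0.3] T [-0.01 -0.01  0.  ] w 0.0848 q [-33.  34.  63.  -0.  84. -28.]
[-1.035, 0.621, 0.362, -0.02, -0.01, 0.018]
```

View pics/top1_c.png

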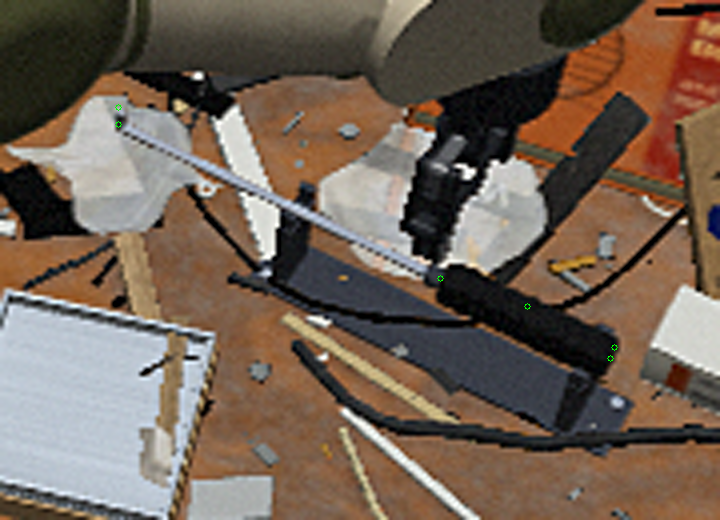

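View pics/side1_c.png

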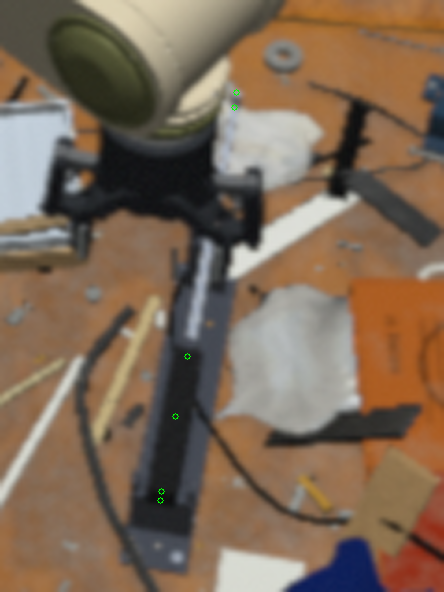

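Request:
{"op": "send_rows", "data": {"targets": [[-0.55,0.3,0.2,0,0,0,85],[-1.03,0.62,0.4,0,0,0,85],[-1.03,0.62,0.8,0,0,0,85],[-1.03,0.62,1.0,0,0,0,85]]}}

```text
time_s: 3.92
position: [0.6231, -0.2972, 0.1305]
tool_rot: [[0.076, 0.997, -0.0], [0.997, -0.076, 0.0], [0.0, -0.0, -1.0]]
ft_force: [0.4, 0.4, -0.4]
grip_width: 0.0849
```

```bash
python3 - <<'E'
from h import *
st()
print(rel([.6231,-.2996,.051],toolR(85.34)))
E
```

```text
t 3.92 pos [ 0.6231 -0.2972  0.1305] yaw 85.62 pitch -0.01 rollz -0.01 F [ 0.4  0.4 -0.4] T [ 0.05 -0.04 -0.02] w 0.0849 q [-35.  40.  58.   0.  82. -31.]
[-0.048, 0.004, 1.59, -0.001, -0.002, 0.035]
```

Request:
{"op": "send_rows", "data": {"targets": [[-0.03,0,0.5,0,0,0.03,85],[-0.03,0,1.0,0,0,0.03,85],[-0.03,0,1.4,0,0,0.03,85],[-0.03,0,1.57,0,0,0.03,85],[-0.03,0,1.57,0,0,0.03,85]]}}

```text
time_s: 4.55
position: [0.6233, -0.2994, 0.0524]
tool_rot: [[0.081, 0.997, 0.0], [0.997, -0.081, -0.0], [-0.0, 0.0, -1.0]]
ft_force: [-1.2, -0.6, 1.5]
grip_width: 0.0848
```

```bash
python3 - <<'E'
from h import *
st()
print(rel([.6231,-.2996,.051],toolR(85.34)))
E
```

```text
t 4.55 pos [ 0.6233 -0.2994  0.0524] yaw 85.37 pitch 0.01 rollz 0.02 F [-1.2 -0.6  1.5] T [ 0.   -0.03 -0.04] w 0.0848 q [-35.  45.  63.   0.  73. -31.]
[-0.005, -0.005, 0.029, 0.003, 0.001, 0.003]
```

Close on the grip, 110 N.

Request:
{"op": "send_rows", "data": {"targets": [[0,0,0,0,0,0,30],[0,0,0,0,0,0,18],[0,0,0,0,0,0,10],[0,0,0,0,0,0,10],[0,0,0,0,0,0,10]], "grip_force": 110}}

```text
time_s: 5.18
position: [0.6234, -0.2999, 0.0524]
tool_rot: [[0.081, 0.997, 0.001], [0.997, -0.081, -0.0], [-0.0, 0.001, -1.0]]
ft_force: [-1.2, 0.4, 5.3]
grip_width: 0.0206
```

```bash
python3 -c "
from h import *
st()"
```

```text
t 5.17 pos [ 0.6234 -0.2999  0.0524] yaw 85.33 pitch 0.02 rollz 0.04 F [-1.2  0.4  5.3] T [0.06 0.08 0.01] w 0.0206 q [-35.  45.  63.   0.  73. -31.]
```

Request:
{"op": "send_rows", "data": {"targets": [[0,0,-0.1,0,0,0,10],[0,0,-0.4,0,0,0,10],[0,0,-1.0,0,0,0,10],[0,0,-1.8,0,0,0,10],[0,0,-2.4,0,0,0,10]]}}

```text
time_s: 5.8
position: [0.6234, -0.2999, 0.1746]
tool_rot: [[0.081, 0.997, 0.002], [0.997, -0.081, -0.001], [-0.001, 0.002, -1.0]]
ft_force: [-0.4, -0.6, -2.6]
grip_width: 0.0205
```

```bash
python3 - <<'E'
from h import *
from scipy.optimize import least_squares
st()
# basket/bail fit from depth (cabinet frame), side camera
th=np.radians(82.4); 
q=np.load("pics/in_side.npy")
pot=q[(q[:,2]>.034)&(q[:,2]<.048)&(abs(q[:,1]+.01)<.031)&(abs(q[:,0])<.045)]
print('pot top z',np.median(pot[:,2]),len(pot))
bail=q[(q[:,2]>.05)&(abs(q[:,0])<.03)&(q[:,1]<.026)]
print(bail.round(3).tolist()); 
P=np.array([[-.036,0],[-.036,.022],[-.008,.056],[.008,.056],[.036,.022],[.036,0]])
def dist(v):
    cx,cy,psi,lean=v
    c,s=np.cos(psi),np.sin(psi)
    r=bail-[cx,cy,.036]
    x=c*r[:,0]+s*r[:,1]; y=-s*r[:,0]+c*r[:,1]; z=r[:,2]
    h=z*np.cos(lean)+x*np.sin(lean); o=x*np.cos(lean)-z*np.sin(lean)
    D=[]
    for a,b in zip(P[:-1],P[1:]):
        t=np.clip(((y-a[0])*(b-a)[0]+(h-a[1])*(b-a)[1])/((b-a)@(b-a)),0,1)
        D.append(np.sqrt((y-a[0]-t*(b-a)[0])**2+(h-a[1]-t*(b-a)[1])**2+o**2))
    return np.r_[np.abs(np.min(D,0))-.0015, .002*(psi/.3),]
for x0 in ((0,-.014),(.005,-.014)):
    f=least_squares(dist,[*x0,0,0],loss='soft_l1',f_scale=.003); print(f.x,np.degrees(f.x[2:]),f.cost, np.abs(f.fun).mean())
# pot disc: points on top
e=pot; print(e.min(0),e.max(0))
E
```

```text
t 5.8 pos [ 0.6234 -0.2999  0.1746] yaw 85.33 pitch 0.06 rollz 0.11 F [-0.4 -0.6 -2.6] T [-0.02  0.02 -0.06] w 0.0205 q [-35.  39.  54.  -0.  87. -31.]
pot top z 0.039953658676391626 168
[[0.005, 0.0, 0.092], [0.008, -0.002, 0.089], [0.006, -0.006, 0.092], [0.005, -0.01, 0.094], [0.007, -0.013, 0.093], [0.006, -0.017, 0.095], [0.011, -0.02, 0.091], [0.007, 0.008, 0.083], [0.003, 0.003, 0.088], [-0.002, -0.001, 0.093], [0.005, -0.003, 0.087], [0.004, -0.014, 0.091], [0.003, -0.018, 0.093], [0.006, -0.021, 0.091], [0.004, -0.025, 0.094], [0.005, -0.028, 0.093], [0.001, 0.014, 0.083], [-0.004, 0.009, 0.088], [0.003, 0.007, 0.083], [0.006, -0.028, 0.088], [0.011, -0.031, 0.084], [0.006, -0.035, 0.089], [-0.0, 0.013, 0.079], [0.008, -0.035, 0.083], [-0.003, 0.016, 0.077], [0.001, 0.013, 0.074], [0.001, 0.021, 0.067], [-0.003, 0.016, 0.071], [-0.008, 0.019, 0.071], [-0.007, 0.022, 0.064], [0.001, 0.021, 0.057], [-0.001, 0.024, 0.054]]
[ 0.00253698 -0.01122659  0.17058538  0.04078988] [9.77382255 2.33708823] 0.00015982064123922085 0.003084164190674482
[ 0.0025243  -0.01122872  0.17044674  0.04104231] [9.76587865 2.35155126] 0.00015982059037855501 0.003084170249139966
[-0.02833073 -0.03797985  0.03426276] [0.03995962 0.01960626 0.04718611]
```

```bash
cat >> h.py <<'E'
def overlay(n,tag,box,f,ox=0.0,pitch=0,yaw=0,oz=-.0176,save=True,extra=[]):
    p,d=vision.get_image(n); np.save(f"pics/{n}{tag}_d.npy",d); np.save(f"pics/{n}{tag}_p.npy",p)
    s=status.observe(); R=s['tool_rot']@Ro.from_euler('y',-pitch,degrees=True).as_matrix()@Ro.from_euler('z',yaw,degrees=True).as_matrix()
    o=s['position']+s['tool_rot']@np.array([ox,0,oz])
    a,b,c,e=box; I=cv2.resize(p[b:e,a:c,::-1],None,fx=f,fy=f,interpolation=cv2.INTER_CUBIC)
    def dot(X,col):
        q=(proj(n,X)[0]-[a-.5,b-.5])*f; cv2.circle(I,tuple(map(int,q)),3,col,1)
    for X in ([-.06,0,0],[-.06,0,-.013],[.06,0,0],[.15,0,0],[.23,0,0],[.31,0,0],[.31,0,-.0185]): dot(o+R@np.array(X),(0,255,0))
    for X in extra: dot(X,(0,0,255))
    cv2.imwrite(f"pics/{n}{tag}_c.png",I)
    return d
E
python3 - <<'E'
from h import *
st()
overlay("side","2",(250,160,350,340),3.3); overlay("top","2",(270,130,450,290),4)
E
```

```text
t 5.8 pos [ 0.6234 -0.2999  0.1746] yaw 85.33 pitch 0.06 rollz 0.11 F [-0.4 -0.6 -2.6] T [-0.02  0.02 -0.06] w 0.0205 q [-35.  39.  54.  -0.  87. -31.]
```

View pics/side2_c.png

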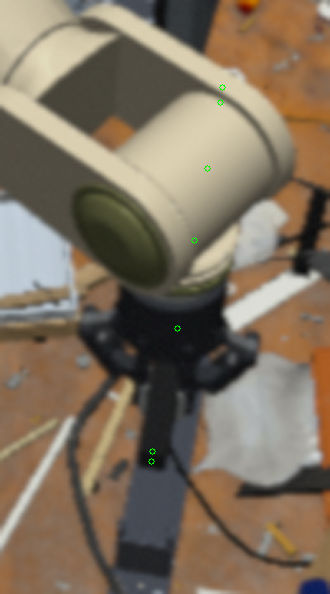

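View pics/top2_c.png

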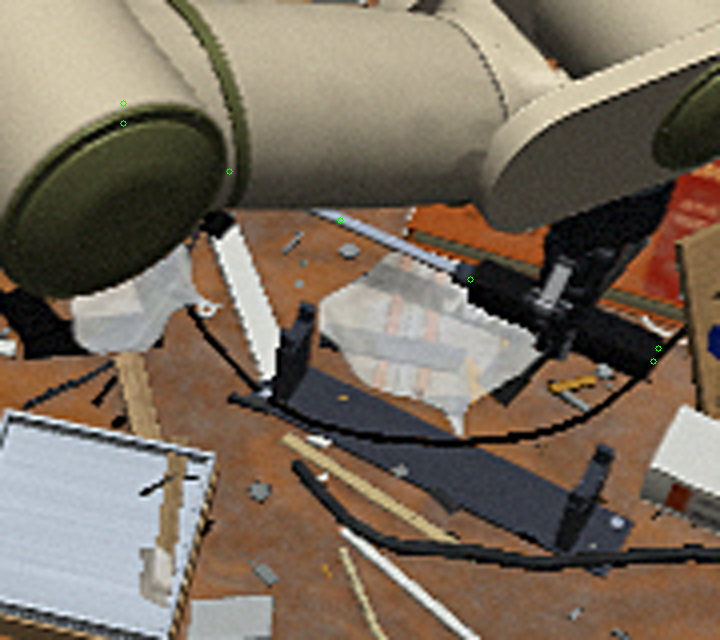

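```bash
cat >> h.py <<'E'
CY=82.4; CT=np.array([.536,.286,0])
def c2w(X): 
    a=np.radians(CY); M=np.array([[np.cos(a),-np.sin(a),0],[np.sin(a),np.cos(a),0],[0,0,1]]); return np.asarray(X)@M.T+CT
def w2c(X):
    a=np.radians(CY); M=np.array([[np.cos(a),-np.sin(a),0],[np.sin(a),np.cos(a),0],[0,0,1]]); return (np.asarray(X)-CT)@M
OX=0.0; OZ=-.0176
def tcp_for_end(Ew,R): # world rod end -> TCP
    return np.asarray(Ew)-R@np.array([.31+OX,0,OZ])
def endw():
    s=status.observe(); return s['position']+s['tool_rot']@np.array([.31+OX,0,OZ])
E
python3 - <<'E'
from h import *
st()
R=toolR(CY,18); back=.190
E=c2w([.022,-.0115,.053])-R[:,0]*back
t=tcp_for_end(E,R); print('end',E,'tcp',t); print(rel(t,R))
E
```

```text
t 5.9 pos [ 0.6243 -0.3005  0.1765] yaw 85.34 pitch 0.23 rollz 0.38 F [ 0.5 -0.  -1.8] T [ 0.01 -0.02 -0.05] w 0.0206 q [-35.  38.  54.  -0.  87. -31.]
end [0.52640979 0.12717241 0.11171323] tcp [ 0.48669767 -0.17045613  0.1907699 ]
[2.368, -2.953, -0.314, 0.106, -2.222, 0.356]
```

Request:
{"op": "send_rows", "data": {"targets": [[0.3,-0.4,-0.3,0,-0.2,0.1,10],[0.9,-1.1,-0.3,0,-0.8,0.2,10],[1.6,-1.9,-0.3,0,-1.4,0.3,10],[2.1,-2.6,-0.3,0,-2.0,0.36,10],[2.37,-2.95,-0.3,0.05,-2.23,0.36,10]]}}

```text
time_s: 6.52
position: [0.4837, -0.1676, 0.1862]
tool_rot: [[0.123, 0.992, -0.041], [0.944, -0.13, -0.304], [-0.307, -0.001, -0.952]]
ft_force: [0.3, -0.8, -0.8]
grip_width: 0.0203
```

Request:
{"op": "send_rows", "data": {"targets": [[0,0,0,0,0,0,10],[0,0,0,0,0,0,10]]}}

```text
time_s: 6.78
position: [0.4864, -0.1702, 0.1866]
tool_rot: [[0.126, 0.991, -0.039], [0.944, -0.132, -0.303], [-0.306, 0.001, -0.952]]
ft_force: [0.3, 0.8, -2.0]
grip_width: 0.0203
```

```bash
python3 - <<'E'
from h import *
st()
R=toolR(CY,18); back=.190
E=c2w([.022,-.0115,.053])-R[:,0]*back
t=tcp_for_end(E,R); print(rel(t,R))
crest=[c2w([.005,-.0115+k,.092]) for k in (-.008,.008)]+[c2w(X) for X in ([-.115,-.058,.075],[-.115,.058,.075],[-.115,.058,.205],[-.115,-.058,.205])]
overlay("side","3",(220,90,340,250),3.7,extra=crest); overlay("top","3",(130,100,400,290),2.9,extra=crest)
E
```

```text
t 6.78 pos [ 0.4864 -0.1702  0.1866] yaw 82.41 pitch 17.82 rollz 0.06 F [ 0.3  0.8 -2. ] T [ 0.18 -0.08 -0.02] w 0.0203 q [-24.  20.  87. -18.  69. -10.]
[-0.029, 0.007, -0.079, 0.009, -0.023, 0.001]
```

View pics/side3_c.png

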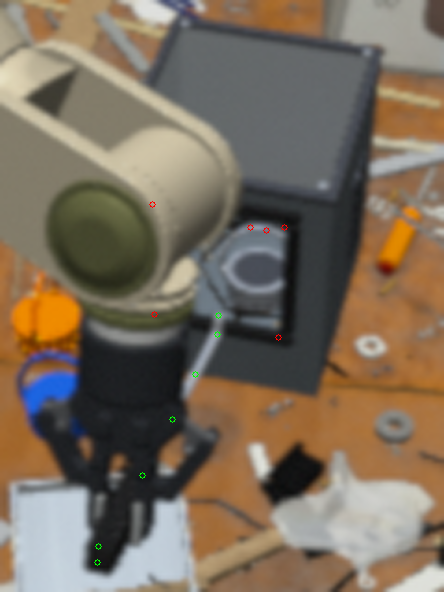

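View pics/top3_c.png

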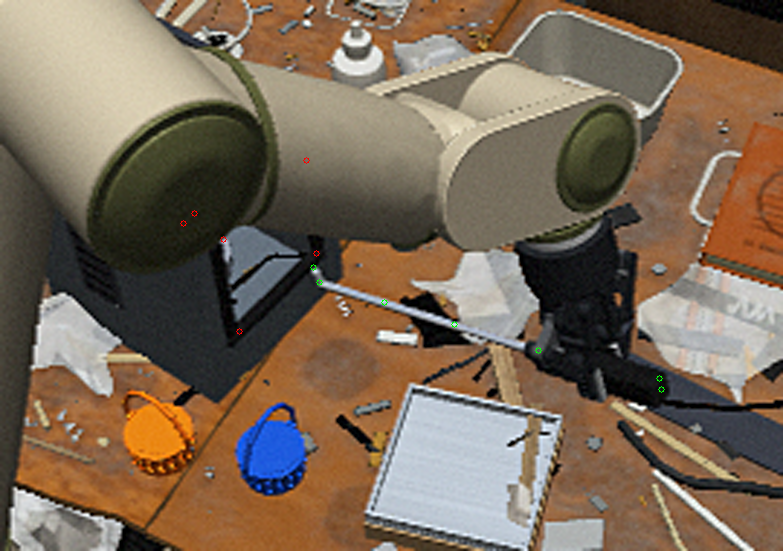

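Request:
{"op": "send_rows", "data": {"targets": [[0,0,-0.09,0,-0.02,0,10],[0.4,0,-0.09,0,-0.02,0,10],[1.0,0,-0.09,0,-0.02,0,10],[1.6,0,-0.09,0,-0.02,0,10],[2.2,0,-0.09,0,-0.02,0,10]]}}

```text
time_s: 7.5
position: [0.5003, -0.0639, 0.1573]
tool_rot: [[0.126, 0.991, -0.04], [0.943, -0.132, -0.307], [-0.309, 0.001, -0.951]]
ft_force: [0.1, 0.4, -1.7]
grip_width: 0.0202
```

Request:
{"op": "send_rows", "data": {"targets": [[0,0,0,0,0,0,10]]}}

```text
time_s: 7.62
position: [0.5, -0.0634, 0.157]
tool_rot: [[0.123, 0.992, -0.04], [0.943, -0.13, -0.306], [-0.309, -0.0, -0.951]]
ft_force: [0.1, -0.8, -1.2]
grip_width: 0.0203
```

```bash
python3 - <<'E'
from h import *
st()
R=toolR(CY,18)
E=c2w([.022,-.0115,.053])
t=tcp_for_end(E,R); print(rel(t,R), w2c(endw()))
crest=[c2w([.005,-.0115+k,.092]) for k in (-.008,.008)]+[c2w(X) for X in ([-.115,-.058,.075],[-.115,.058,.075],[-.115,.058,.205],[-.115,-.058,.205])]
overlay("side","4",(230,90,330,210),4.9,extra=crest); overlay("top","4",(130,100,330,250),3.9,extra=crest)
E
```

```text
t 7.62 pos [ 0.5    -0.0634  0.157 ] yaw 82.56 pitch 17.99 rollz -0.01 F [ 0.1 -0.8 -1.2] T [ 0.16 -0.01  0.05] w 0.0203 q [-12.  23.  89. -19.  68.   3.]
[1.539, 0.023, 0.024, 0.005, -0.002, 0.019] [-0.05079257 -0.00972573  0.07797601]
```

View pics/side4_c.png

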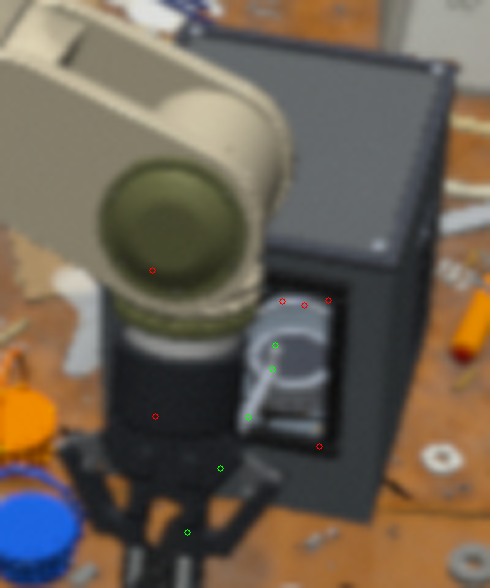

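View pics/top4_c.png

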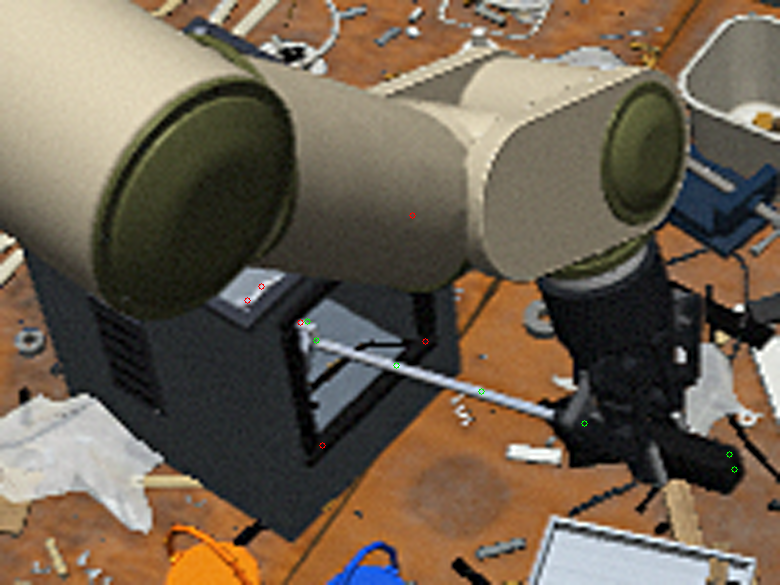

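Request:
{"op": "send_rows", "data": {"targets": [[0.35,0.02,0.02,0,0,0,10],[0.7,0.02,0.03,0,0,0,10],[1.05,0.02,0.03,0,0,0,10],[1.35,0.02,0.03,0,0,0,10],[1.56,0.02,0.03,0,0,0,10]]}}

```text
time_s: 8.35
position: [0.5106, 0.0095, 0.1315]
tool_rot: [[0.125, 0.991, -0.04], [0.943, -0.131, -0.307], [-0.309, 0.001, -0.951]]
ft_force: [-0.2, -0.5, -1.2]
grip_width: 0.0205
```

Request:
{"op": "send_rows", "data": {"targets": [[0,0,0,0,0,0,10]]}}

```text
time_s: 8.48
position: [0.5106, 0.0091, 0.1317]
tool_rot: [[0.124, 0.991, -0.04], [0.943, -0.13, -0.307], [-0.309, 0.001, -0.951]]
ft_force: [-0.3, -0.6, -1.5]
grip_width: 0.0206
```

```bash
python3 - <<'E'
from h import *
st()
R=toolR(CY,18)
E=c2w([.022,-.0115,.053])
t=tcp_for_end(E,R); print(rel(t,R), w2c(endw()))
crest=[c2w([.005,-.0115+k,.092]) for k in (-.008,.008)]
d=overlay("side","5",(270,130,310,190),10,extra=crest)
C=w2c(cloud("side",d)); m=(abs(C[...,0])<.05)&(abs(C[...,1])<.08)&(C[...,2]>.083)&(C[...,2]<.2)
print((C[m]*1000).round(0).tolist())
E
```

```text
t 8.47 pos [0.5106 0.0091 0.1317] yaw 82.49 pitch 18.01 rollz 0.03 F [-0.3 -0.6 -1.5] T [ 0.21 -0.03 -0.02] w 0.0206 q [ -3.  26.  88. -19.  69.  12.]
[-0.01, 0.001, -0.005, 0.007, 0.001, 0.011] [ 0.02238391 -0.01094429  0.05255098]
[[7.0, -3.0, 90.0], [2.0, -7.0, 96.0], [2.0, -11.0, 96.0], [3.0, -18.0, 97.0], [5.0, -21.0, 97.0], [3.0, -4.0, 89.0], [11.0, -13.0, 85.0], [4.0, -18.0, 92.0], [5.0, -21.0, 92.0], [1.0, -25.0, 96.0], [5.0, -28.0, 93.0], [10.0, -27.0, 84.0], [9.0, -31.0, 86.0], [8.0, -35.0, 87.0]]
```

View pics/side5_c.png

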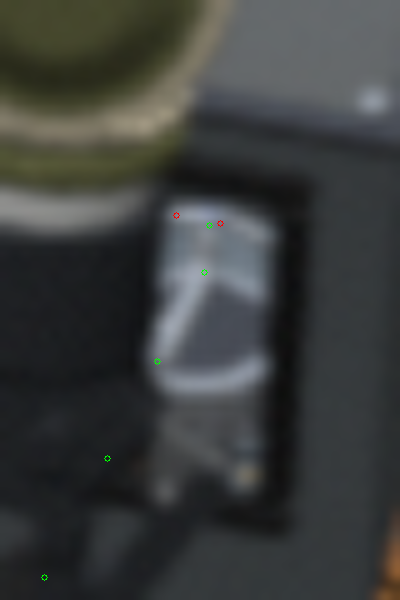

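Request:
{"op": "send_rows", "data": {"targets": [[-0.06,0,-0.19,0,0,0,10],[-0.14,0,-0.42,0,0,0,10],[-0.23,0,-0.43,0,0,0,10],[-0.31,0,-0.47,0,0,0,10],[-0.37,0,-0.64,0,0,0,10]]}}

```text
time_s: 9.15
position: [0.5091, 0.0004, 0.1679]
tool_rot: [[0.125, 0.991, -0.042], [0.943, -0.132, -0.307], [-0.309, -0.001, -0.951]]
ft_force: [0.2, 0.8, -1.7]
grip_width: 0.0207
```

```bash
python3 - <<'E'
from h import *
st()
print(w2c(endw()))
d=overlay("side","6",(270,130,310,190),10)
C=w2c(cloud("side",d)); m=(abs(C[...,0])<.05)&(abs(C[...,1])<.08)&(C[...,2]>.083)&(C[...,2]<.2)
print((C[m]*1000).round(0).tolist())
E
```

```text
t 9.15 pos [5.091e-01 4.000e-04 1.679e-01] yaw 82.42 pitch 18.02 rollz -0.04 F [ 0.2  0.8 -1.7] T [-0.02 -0.03  0.  ] w 0.0207 q [ -4.  23.  85. -19.  73.   9.]
[ 0.01355744 -0.01100012  0.08877528]
[[14.0, -8.0, 95.0], [11.0, 2.0, 91.0], [1.0, -4.0, 100.0], [6.0, -6.0, 97.0], [2.0, -11.0, 101.0], [7.0, -13.0, 98.0], [6.0, -17.0, 99.0], [8.0, -20.0, 98.0], [-1.0, -1.0, 96.0], [3.0, -3.0, 94.0], [2.0, -11.0, 97.0], [2.0, -14.0, 98.0], [1.0, -18.0, 99.0], [3.0, -21.0, 98.0], [5.0, -24.0, 97.0], [10.0, -27.0, 93.0], [-5.0, -9.0, 98.0], [1.0, -11.0, 93.0], [5.0, -14.0, 90.0], [7.0, -28.0, 91.0], [9.0, -31.0, 90.0], [7.0, -35.0, 93.0], [-11.0, -7.0, 97.0], [-14.0, -11.0, 101.0], [-12.0, -14.0, 100.0], [6.0, -35.0, 89.0], [-25.0, -10.0, 105.0], [-18.0, -12.0, 100.0], [-31.0, -8.0, 106.0], [-31.0, -11.0, 106.0], [-22.0, -13.0, 98.0], [-38.0, -9.0, 108.0], [-34.0, -12.0, 104.0], [-48.0, -11.0, 112.0], [-44.0, -14.0, 109.0]]
```

View pics/side6_c.png

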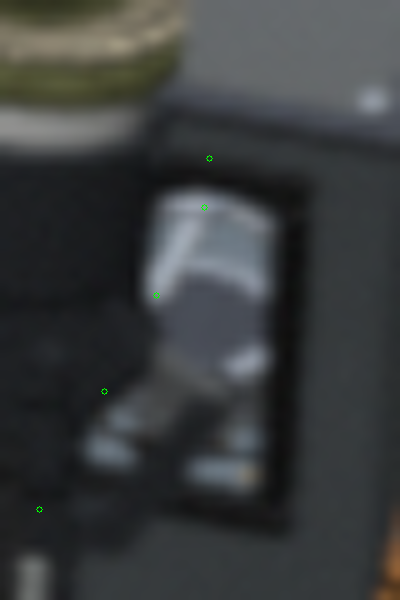

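```bash
python3 - <<'E'
from h import *
s=status.observe(); p0,R0=s['position'],s['tool_rot']
for e,pi in (([.0136,-.011,.096],17),([.0136,-.011,.107],15.5),([.0136,-.011,.118],14),([.0136,-.011,.129],12),([.0136,-.011,.138],10.5),([.0136,-.010,.148],9),([.0136,-.006,.158],7),([.0136,-.003,.165],6),([.0136,0.,.170],5)):
    R=toolR(CY,pi); print(rel(tcp_for_end(c2w(e),R),R,p0,R0))
E
```

```text
[-0.031, -0.015, 0.001, 0.014, 0.128, -0.001]
[-0.085, -0.015, -0.046, 0.014, 0.315, -0.001]
[-0.134, -0.015, -0.094, 0.014, 0.503, -0.001]
[-0.171, -0.015, -0.088, 0.014, 0.753, -0.0]
[-0.199, -0.015, -0.099, 0.014, 0.94, -0.0]
[-0.228, -0.035, -0.13, 0.014, 1.128, -0.0]
[-0.24, -0.115, -0.11, 0.014, 1.378, 0.0]
[-0.256, -0.175, -0.138, 0.014, 1.503, 0.0]
[-0.257, -0.235, -0.129, 0.014, 1.628, 0.0]
```

Request:
{"op": "send_rows", "data": {"targets": [[-0.03,0,0,0,0.13,0,10],[-0.085,0,-0.045,0,0.32,0,10],[-0.135,0,-0.09,0,0.5,0,10],[-0.17,0,-0.09,0,0.75,0,10],[-0.2,0,-0.1,0,0.94,0,10]]}}

```text
time_s: 9.82
position: [0.5084, -0.0074, 0.1759]
tool_rot: [[0.13, 0.991, -0.023], [0.975, -0.132, -0.179], [-0.18, 0.001, -0.984]]
ft_force: [1.3, 0.5, -2.3]
grip_width: 0.0205
```

Request:
{"op": "send_rows", "data": {"targets": [[0,0,0,0,0,0,10]]}}

```text
time_s: 9.95
position: [0.5084, -0.0076, 0.176]
tool_rot: [[0.131, 0.991, -0.023], [0.975, -0.133, -0.18], [-0.182, 0.001, -0.983]]
ft_force: [-0.1, 0.1, -3.0]
grip_width: 0.0206
```

```bash
cat >> h.py <<'E'
import json
def ins(tag):
    d=overlay("side",tag,(265,120,310,190),8.5)
    C=w2c(cloud("side",d)); np.save("pics/C_%s.npy"%tag,C)
    m=(abs(C[...,0])<.09)&(abs(C[...,1])<.09)&(C[...,2]>.03)&(C[...,2]<.2)
    q=C[m]; h=np.histogram(q[:,2],np.arange(.03,.2,.01)); print('zhist',h[0])
E
python3 - <<'E'
from h import *
st()
print(w2c(endw())); ins("7")
d=overlay("top","7",(130,100,330,250),3.9)
E
```

```text
t 9.95 pos [ 0.5084 -0.0076  0.176 ] yaw 82.37 pitch 10.46 rollz 0.06 F [-0.1  0.1 -3. ] T [-0.14  0.01  0.01] w 0.0206 q [ -9.  21.  85. -11.  73.   2.]
[ 0.01334917 -0.01165275  0.13701751]
zhist [ 1  6  6 23 27 44 69  0  0  0  0  2 13  0  0  0]
```

View pics/side7_c.png

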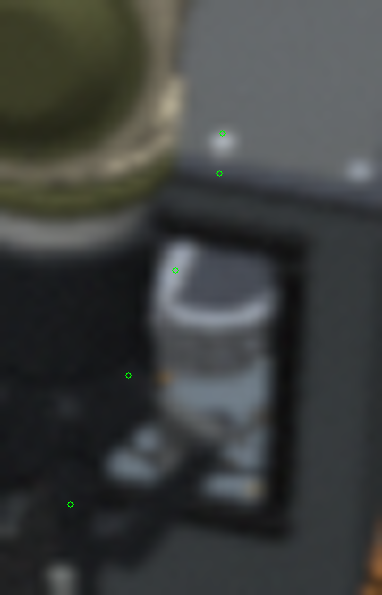

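View pics/top7_c.png

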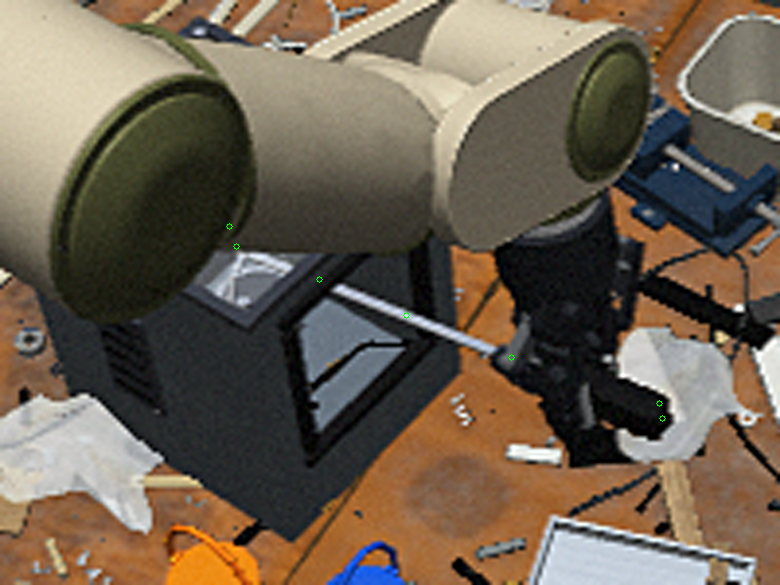

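```bash
python3 - <<'E'
from h import *
s=status.observe(); p0,R0=s['position'],toolR(CY,10.46)
for e,pi in (([.0136,-.011,.145],9.3),([.0136,-.008,.154],7.8),([.0136,-.005,.163],6.3),([.0136,-.002,.169],5.3),([.0136,-0.000,.171],5)):
    R=toolR(CY,pi); print(rel(tcp_for_end(c2w(e),R),R,p0,R0))
E
```

```text
[-0.025, -0.008, -0.034, 0.0, 0.145, 0.0]
[-0.043, -0.068, -0.049, 0.0, 0.333, 0.0]
[-0.057, -0.128, -0.065, 0.0, 0.52, 0.0]
[-0.063, -0.188, -0.076, -0.0, 0.645, -0.0]
[-0.066, -0.228, -0.083, 0.0, 0.683, -0.0]
```

Request:
{"op": "send_rows", "data": {"targets": [[-0.025,-0.01,-0.03,0,0.15,0,10],[-0.045,-0.07,-0.05,0,0.33,0,10],[-0.06,-0.13,-0.065,0,0.52,0,10],[-0.065,-0.19,-0.075,0,0.64,0,10],[-0.065,-0.23,-0.08,0,0.68,0,10]]}}

```text
time_s: 10.68
position: [0.4965, -0.0082, 0.1805]
tool_rot: [[0.132, 0.991, -0.011], [0.987, -0.132, -0.087], [-0.087, 0.001, -0.996]]
ft_force: [0.7, 0.0, -3.2]
grip_width: 0.0208
```

Request:
{"op": "send_rows", "data": {"targets": [[0,0,0,0,0,0,10],[0,0,0,0,0,0,10]]}}

```text
time_s: 10.92
position: [0.4968, -0.008, 0.1804]
tool_rot: [[0.131, 0.991, -0.011], [0.987, -0.131, -0.087], [-0.088, 0.001, -0.996]]
ft_force: [0.1, -0.0, -3.3]
grip_width: 0.0201
```

```bash
python3 - <<'E'
from h import *
st()
print(w2c(endw())); ins("8")
C=np.load("pics/C_8.npy"); m=(abs(C[...,0])<.09)&(abs(C[...,1])<.09)&(C[...,2]>.03)&(C[...,2]<.2)
q=C[m]; print(q.min(0),q.max(0)); print((q[::6]*1000).round(0).tolist())
E
```

```text
t 10.93 pos [ 0.4968 -0.008   0.1804] yaw 82.44 pitch 5.05 rollz 0.05 F [ 0.1 -0.  -3.3] T [-0.24  0.02  0.02] w 0.0201 q [-12.  20.  87.  -5.  73.  -3.]
[0.01377795 0.00025804 0.17062026]
zhist [10  6  0  0  0  2 23 33 25 17  0  0  0  0  0  2]
[-0.08737286 -0.04418073  0.03011703] [0.04640085 0.03474824 0.18142319]
[[-87.0, 5.0, 180.0], [-20.0, 9.0, 119.0], [-19.0, -11.0, 123.0], [-28.0, 1.0, 123.0], [-18.0, -18.0, 119.0], [-27.0, 8.0, 117.0], [-20.0, -12.0, 115.0], [-1.0, -29.0, 103.0], [-24.0, -2.0, 111.0], [-10.0, -20.0, 105.0], [-23.0, 5.0, 105.0], [-18.0, -15.0, 105.0], [-23.0, 12.0, 98.0], [-24.0, -9.0, 104.0], [46.0, 35.0, 30.0], [-23.0, -6.0, 98.0], [-24.0, 4.0, 92.0], [-9.0, -14.0, 83.0], [-55.0, -33.0, 44.0], [-54.0, -33.0, 38.0]]
```

View pics/side8_c.png

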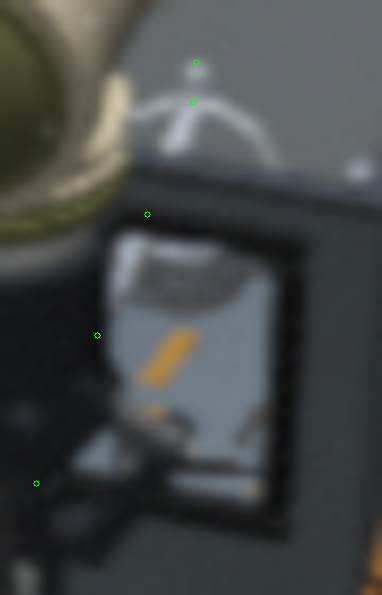

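Request:
{"op": "send_rows", "data": {"targets": [[-0.04,0,0.004,0,0,0,10],[-0.12,0,0.01,0,0,0,10],[-0.24,0,0.02,0,0,0,10],[-0.4,0,0.035,0,0,0,10],[-0.6,0,0.053,0,0,0,10]]}}

```text
time_s: 11.6
position: [0.4927, -0.0386, 0.1804]
tool_rot: [[0.131, 0.991, -0.011], [0.987, -0.132, -0.087], [-0.088, 0.001, -0.996]]
ft_force: [-0.0, 0.6, -3.1]
grip_width: 0.0203
```

Request:
{"op": "send_rows", "data": {"targets": [[-0.22,0,0.02,0,0,0,10],[-0.44,0,0.04,0,0,0,10],[-0.66,0,0.058,0,0,0,10],[-0.84,0,0.074,0,0,0,10],[-0.96,0,0.085,0,0,0,10]]}}

```text
time_s: 12.22
position: [0.4863, -0.0863, 0.1804]
tool_rot: [[0.132, 0.991, -0.011], [0.987, -0.132, -0.087], [-0.088, 0.001, -0.996]]
ft_force: [0.2, 0.1, -3.3]
grip_width: 0.0205
```

```bash
python3 - <<'E'
from h import *
st()
print(w2c(endw())); ins("9")
d=overlay("top","9",(130,100,330,250),3.9)
C=np.load("pics/C_9.npy"); m=(C[...,0]<.09)&(C[...,0]>-.2)&(abs(C[...,1])<.056)&(C[...,2]>.07)&(C[...,2]<.21)
q=C[m]; print(q.min(0),q.max(0)); print((q[::8]*1000).round(0).tolist())
E
```

```text
t 12.22 pos [ 0.4863 -0.0863  0.1804] yaw 82.41 pitch 5.04 rollz 0.05 F [ 0.2  0.1 -3.3] T [-0.28 -0.   -0.04] w 0.0205 q [-21.  19.  88.  -5.  72. -12.]
[-6.52151215e-02  6.67611745e-05  1.70661063e-01]
zhist [ 13   9   0   0   0   1   3   6  14 117   3   3   7  13  10   0]
[-0.1968341  -0.05537037  0.07001332] [-0.04310226  0.03101897  0.20969897]
[[-111.0, 22.0, 209.0], [-75.0, 11.0, 173.0], [-77.0, 17.0, 169.0], [-112.0, -30.0, 208.0], [-72.0, -25.0, 170.0], [-92.0, 3.0, 176.0], [-91.0, -3.0, 172.0], [-103.0, -3.0, 174.0], [-111.0, -1.0, 177.0], [-67.0, 26.0, 129.0], [-55.0, 1.0, 123.0], [-63.0, 30.0, 120.0], [-62.0, 3.0, 125.0], [-73.0, -37.0, 143.0], [-67.0, 9.0, 124.0], [-61.0, -17.0, 124.0], [-135.0, 3.0, 179.0], [-66.0, -8.0, 122.0], [-87.0, 28.0, 128.0], [-75.0, 3.0, 123.0], [-72.0, -23.0, 126.0], [-146.0, 3.0, 180.0], [-78.0, -8.0, 123.0], [-72.0, -34.0, 124.0], [-89.0, 7.0, 125.0], [-80.0, -19.0, 123.0], [-101.0, 21.0, 128.0], [-94.0, -5.0, 127.0], [-86.0, -30.0, 126.0], [-98.0, 4.0, 125.0], [-90.0, -21.0, 124.0], [-165.0, -1.0, 180.0], [-96.0, -12.0, 122.0], [-175.0, 2.0, 185.0], [-104.0, -7.0, 124.0], [-74.0, -28.0, 102.0], [-102.0, -0.0, 116.0], [-91.0, -25.0, 112.0], [-105.0, 6.0, 113.0], [-101.0, -20.0, 115.0], [-105.0, 13.0, 106.0], [-101.0, -14.0, 109.0], [-191.0, -2.0, 183.0], [-103.0, -7.0, 105.0], [-193.0, -2.0, 181.0], [-103.0, -7.0, 101.0], [-103.0, 6.0, 92.0], [-96.0, -20.0, 92.0], [-107.0, 15.0, 76.0], [-110.0, 8.0, 75.0], [-115.0, 17.0, 74.0], [-112.0, -10.0, 78.0], [-113.0, -0.0, 71.0], [-110.0, -34.0, 76.0], [-117.0, -29.0, 77.0], [-111.0, -55.0, 78.0], [-113.0, -52.0, 74.0]]
```

View pics/side9_c.png

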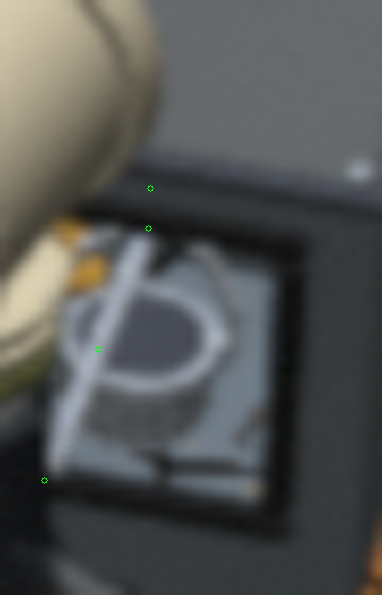

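View pics/top9_c.png

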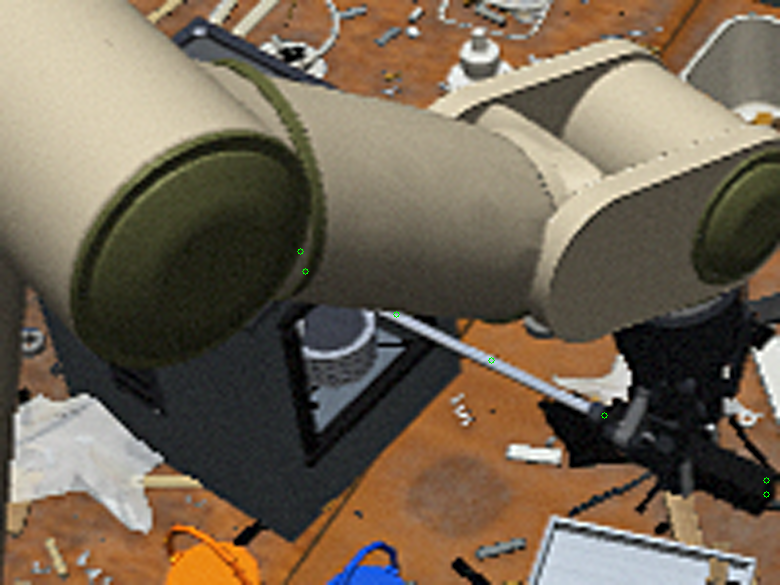

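Request:
{"op": "send_rows", "data": {"targets": [[-0.04,0,0.004,0,0,0,10],[-0.12,0,0.01,0,0,0,10],[-0.24,0,0.021,0,0,0,10],[-0.4,0,0.035,0,0,0,10],[-0.6,0,0.053,0,0,0,10]]}}

```text
time_s: 12.95
position: [0.4824, -0.1162, 0.1804]
tool_rot: [[0.131, 0.991, -0.011], [0.987, -0.131, -0.087], [-0.088, 0.001, -0.996]]
ft_force: [-0.5, 0.3, -2.4]
grip_width: 0.0206
```

Request:
{"op": "send_rows", "data": {"targets": [[-0.22,0,0.02,0,0,0,10],[-0.44,0,0.039,0,0,0,10],[-0.66,0,0.058,0,0,0,10],[-0.88,0,0.078,0,0,0,10],[-1.1,0,0.097,0,0,0,10]]}}

```text
time_s: 13.58
position: [0.4751, -0.171, 0.1804]
tool_rot: [[0.131, 0.991, -0.011], [0.987, -0.132, -0.087], [-0.088, 0.001, -0.996]]
ft_force: [-0.3, 0.4, -2.3]
grip_width: 0.0204
```

Request:
{"op": "send_rows", "data": {"targets": [[-0.22,0,0.02,0,0,0,10],[-0.44,0,0.039,0,0,0,10],[-0.64,0,0.056,0,0,0,10],[-0.8,0,0.07,0,0,0,10],[-0.9,0,0.079,0,0,0,10]]}}

```text
time_s: 14.2
position: [0.4692, -0.2155, 0.1804]
tool_rot: [[0.131, 0.991, -0.011], [0.987, -0.132, -0.087], [-0.088, 0.001, -0.996]]
ft_force: [-0.4, -0.3, -2.7]
grip_width: 0.0203
```

```bash
python3 - <<'E'
from h import *
st()
print(w2c(endw()),endw())
overlay("side","10",(210,100,350,290),3.1); overlay("top","10",(130,130,400,330),2.9)
E
```

```text
t 14.2 pos [ 0.4692 -0.2155  0.1804] yaw 82.42 pitch 5.04 rollz 0.05 F [-0.4 -0.3 -2.7] T [-0.23  0.03  0.04] w 0.0203 q [-36.  20.  86.  -5.  72. -27.]
[-1.95600650e-01  3.72294780e-05  1.70654702e-01] [0.51009366 0.09212252 0.1706547 ]
```

View pics/side10_c.png

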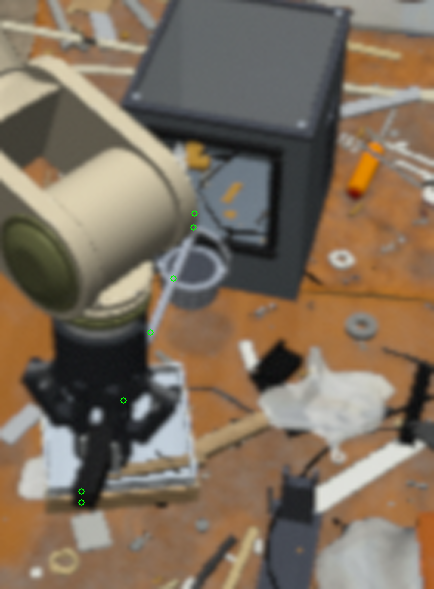

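View pics/top10_c.png

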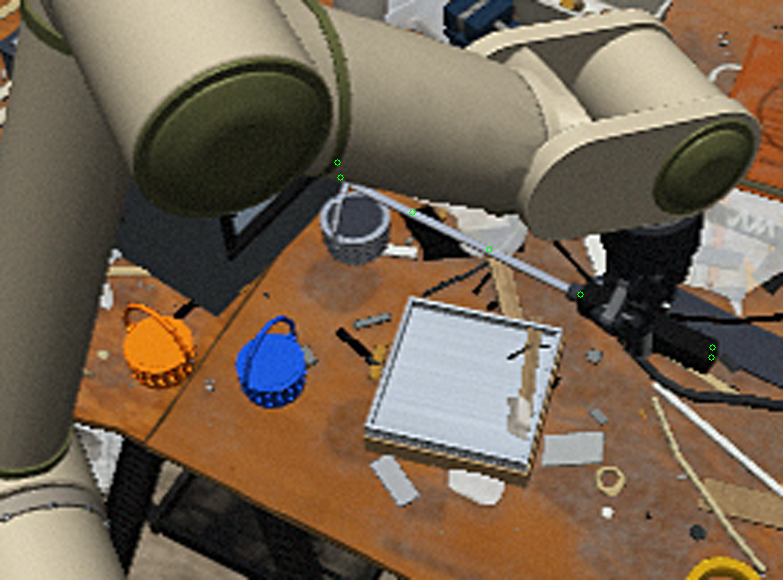

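```bash
python3 - <<'E'
from h import *
from scipy.optimize import minimize
# edge-based: overlay candidate
P={}
for n in ("side","top"):
    C=cloud(n,np.load(f"pics/{n}0_d.npy")); z=C[...,2]
    m=(abs(C[...,0]-.45)<.13)&(abs(C[...,1]+.06)<.13)&(z>.015)&(z<.05)
    lab=cv2.connectedComponentsWithStats(m.astype(np.uint8)); k=1+np.argmax(lab[2][1:,4]); m=lab[1]==k
    rim=m&(z>.036); P[n]=C[rim][:,:2]; q=P[n]
    fl=C[m&(z>.026)&(z<.034)][:,:2]
    def cost(v,h=.0715):
        c,s=np.cos(v[2]),np.sin(v[2]); r=q-v[:2]; x=abs(c*r[:,0]+s*r[:,1]); y=abs(-s*r[:,0]+c*r[:,1])
        return np.minimum(abs(np.maximum(x,y)-h),.01).sum()
    best=min((minimize(cost,[.454+a,-.064+b,np.radians(12)],method='Nelder-Mead') for a in (-.005,0,.005) for b in (-.005,0,.005)),key=lambda r:r.fun)
    print(n,len(q),best.x,np.degrees(best.x[2]),best.fun/len(q))
    v=best.x
    p=np.load(f"pics/{n}0_p.npy")[:,:,::-1]; a,b,c_,e=(215,205,285,280) if n=="side" else (245,225,330,305); f=5
    I=cv2.resize(p[b:e,a:c_],None,fx=f,fy=f,interpolation=cv2.INTER_CUBIC)
    for h,zz,col in ((.073,.042,(0,0,255)),(.069,.03,(0,255,0)),(.075,0,(255,0,0))):
        X=np.array([[h,h],[-h,h],[-h,-h],[h,-h]])@np.array([[np.cos(v[2]),np.sin(v[2])],[-np.sin(v[2]),np.cos(v[2])]])+v[:2]
        q_=(proj(n,np.c_[X,[zz]*4])-[a-.5,b-.5])*f; cv2.polylines(I,[q_.astype(np.int32)],True,col,1)
    cv2.imwrite(f"pics/tray_{n}.png",I)
E
```

```text
side 429 [ 0.45077535 -0.06347596  0.22046147] 12.63151172645539 0.004024622567196007
top 509 [ 0.44985189 -0.0650501   0.22188278] 12.712946694295608 0.003700021916408519
```

View pics/tray_side.png

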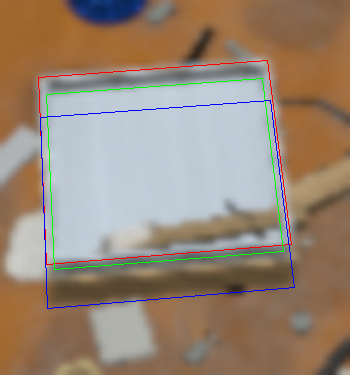

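View pics/tray_top.png

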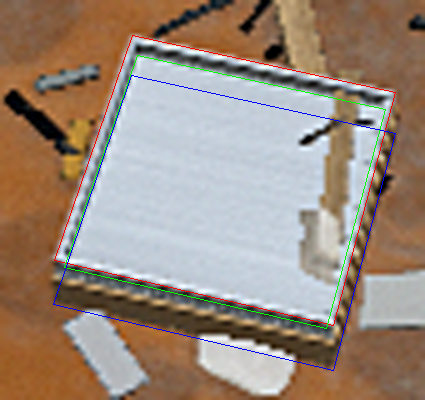

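```bash
python3 - <<'E'
from h import *
s=status.observe(); R=toolR(CY,5); a=np.radians(CY); u=np.array([np.cos(a),np.sin(a),0])
E1=np.array([.4503,-.0643,.170])+u*.0067
t=tcp_for_end(E1,R); print(E1,t,rel(t,R,None,R), np.linalg.norm(t-s['position']))
E
```

```text
[ 0.45118612 -0.05765886  0.17      ] [ 0.41013978 -0.36528686  0.17948525] [-3.113, -0.775, 0.29, 0.0, 0.0, 0.0] 0.16106939941078227
```

Request:
{"op": "send_rows", "data": {"targets": [[-0.039,-0.01,0.004,0,0,0,10],[-0.116,-0.029,0.011,0,0,0,10],[-0.232,-0.058,0.022,0,0,0,10],[-0.387,-0.096,0.036,0,0,0,10],[-0.58,-0.144,0.054,0,0,0,10]]}}

```text
time_s: 14.92
position: [0.458, -0.2436, 0.1803]
tool_rot: [[0.131, 0.991, -0.011], [0.987, -0.132, -0.087], [-0.088, 0.001, -0.996]]
ft_force: [0.1, -0.4, -3.3]
grip_width: 0.0204
```

Request:
{"op": "send_rows", "data": {"targets": [[-0.251,-0.063,0.023,0,0,0,10],[-0.503,-0.125,0.047,0,0,0,10],[-0.754,-0.188,0.07,0,0,0,10],[-1.006,-0.25,0.094,0,0,0,10],[-1.257,-0.313,0.117,0,0,0,10]]}}

```text
time_s: 15.55
position: [0.4341, -0.3043, 0.1799]
tool_rot: [[0.131, 0.991, -0.011], [0.987, -0.132, -0.087], [-0.088, 0.001, -0.996]]
ft_force: [-0.1, 0.8, -1.9]
grip_width: 0.0206
```

Request:
{"op": "send_rows", "data": {"targets": [[-0.251,-0.063,0.023,0,0,0,10],[-0.503,-0.125,0.047,0,0,0,10],[-0.735,-0.183,0.068,0,0,0,10],[-0.928,-0.231,0.086,0,0,0,10],[-1.083,-0.269,0.101,0,0,0,10]]}}

```text
time_s: 16.18
position: [0.4137, -0.3562, 0.1796]
tool_rot: [[0.131, 0.991, -0.011], [0.987, -0.132, -0.087], [-0.088, 0.001, -0.996]]
ft_force: [-0.5, 1.4, -2.4]
grip_width: 0.0203
```

Request:
{"op": "send_rows", "data": {"targets": [[-0.116,-0.029,0.011,0,0,0,10],[-0.174,-0.043,0.016,0,0,0,10],[-0.193,-0.048,0.018,0,0,0,10],[-0.193,-0.048,0.018,0,0,0,10],[-0.193,-0.048,0.018,0,0,0,10]]}}

```text
time_s: 16.8
position: [0.4104, -0.3648, 0.1796]
tool_rot: [[0.131, 0.991, -0.011], [0.987, -0.131, -0.087], [-0.088, 0.001, -0.996]]
ft_force: [-1.5, 0.5, -1.4]
grip_width: 0.0205
```

```bash
cat >> h.py <<'E'
def pot(n,d,ztop):
    C=cloud(n,d); e=endw()
    m=(np.hypot(C[...,0]-e[0],C[...,1]-e[1])<.06)&(abs(C[...,2]-ztop)<.007)
    q=C[m]; 
    if len(q)<10: print(n,'few'); return
    (c,r)=cv2.minEnclosingCircle((q[:,:2]*1000).astype(np.float32)); print(n,len(q),'pot circ',np.round(c,1),round(r,1),'z',np.median(q[:,2]).round(4),'mean',q.mean(0).round(4))
E
python3 - <<'E'
from h import *
st(); print(endw())
d=overlay("side","11",(200,160,330,310),3.9); pot("side",d,.125)
d=overlay("top","11",(190,170,420,350),3.3); pot("top",d,.125)
E
```

```text
t 16.8 pos [ 0.4104 -0.3648  0.1796] yaw 82.45 pitch 5.04 rollz 0.05 F [-1.5  0.5 -1.4] T [-0.22  0.04 -0.03] w 0.0205 q [-52.  23.  82.  -4.  72. -44.]
[ 0.45117549 -0.05709433  0.1699161 ]
side 241 pot circ [453.6 -65.1] 34.3 z 0.1232 mean [ 0.4555 -0.0679  0.1235]
top 361 pot circ [450.9 -69.2] 39.6 z 0.1224 mean [ 0.4466 -0.0701  0.1227]
```

View pics/side11_c.png

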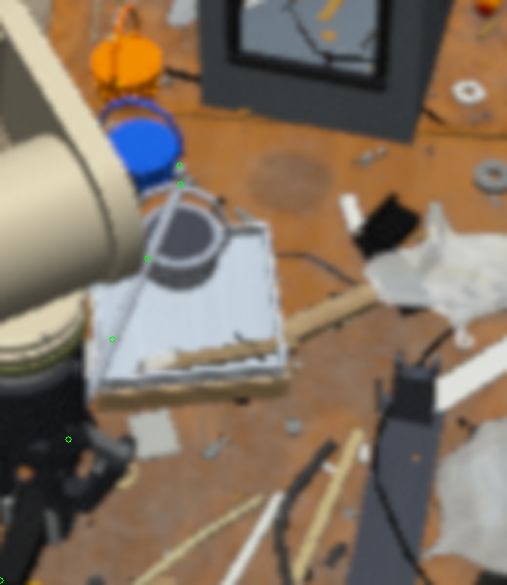

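View pics/top11_c.png

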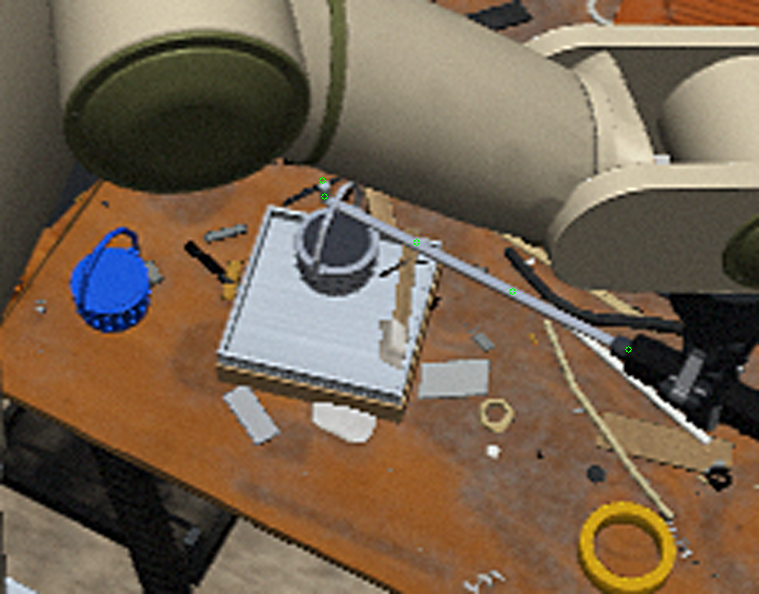

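Request:
{"op": "send_rows", "data": {"targets": [[0.003,0,0.04,0,0,0,10],[0.01,0,0.12,0,0,0,10],[0.021,0,0.24,0,0,0,10],[0.033,0,0.38,0,0,0,10],[0.046,0,0.52,0,0,0,10]]}}

```text
time_s: 17.52
position: [0.4103, -0.3648, 0.1528]
tool_rot: [[0.131, 0.991, -0.011], [0.987, -0.132, -0.087], [-0.088, 0.001, -0.996]]
ft_force: [0.9, 0.4, -2.8]
grip_width: 0.0205
```

Request:
{"op": "send_rows", "data": {"targets": [[0.012,0,0.14,0,0,0,10],[0.023,0,0.26,0,0,0,10],[0.032,0,0.36,0,0,0,10],[0.039,0,0.44,0,0,0,10],[0.042,0,0.48,0,0,0,10]]}}

```text
time_s: 18.15
position: [0.4104, -0.3649, 0.1292]
tool_rot: [[0.131, 0.991, -0.011], [0.987, -0.132, -0.087], [-0.088, 0.001, -0.996]]
ft_force: [0.8, 0.5, -2.2]
grip_width: 0.0203
```

```bash
python3 - <<'E'
from h import *
st(); print(endw())
d=overlay("side","12",(210,190,310,290),5); pot("side",d,.074)
d=overlay("top","12",(220,190,380,320),4.5); pot("top",d,.074)
E
```

```text
t 18.15 pos [ 0.4104 -0.3649  0.1292] yaw 82.44 pitch 5.04 rollz 0.05 F [ 0.8  0.5 -2.2] T [-0.3   0.03 -0.02] w 0.0203 q [-52.  26.  86.  -4.  65. -43.]
[ 0.45119272 -0.05725801  0.11951259]
side 233 pot circ [453.3 -66.5] 34.0 z 0.0729 mean [ 0.455  -0.0685  0.0729]
top 341 pot circ [448.8 -67.8] 38.0 z 0.072 mean [ 0.4472 -0.0707  0.0719]
```

View pics/top12_c.png

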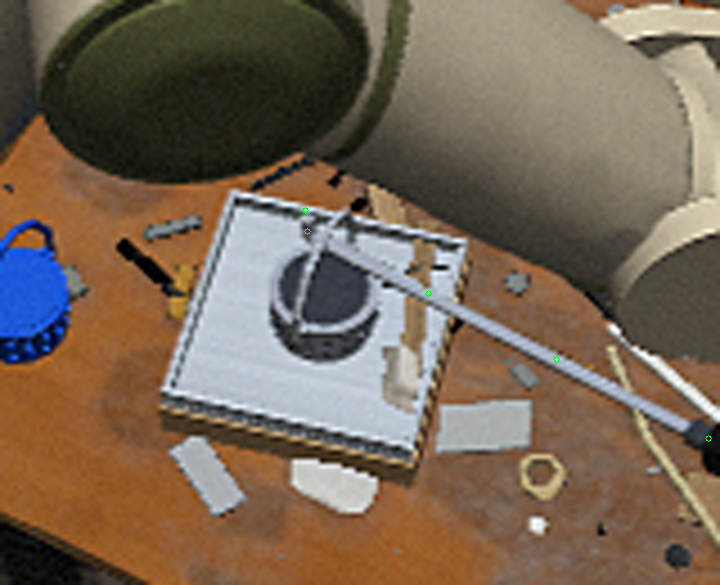

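View pics/side12_c.png

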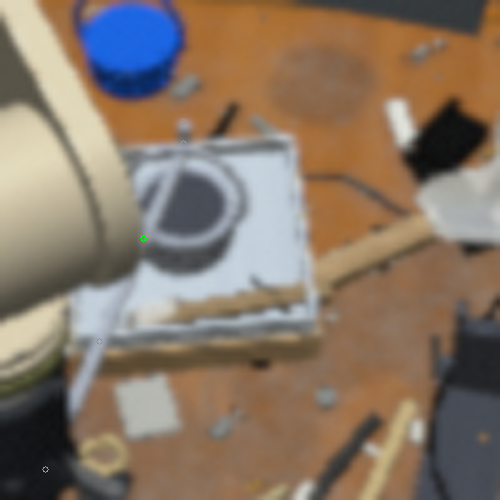

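Request:
{"op": "send_rows", "data": {"targets": [[0.003,0,0.04,0,0,0,10],[0.007,0,0.08,0,0,0,10],[0.01,0,0.11,0,0,0,10],[0.012,0,0.135,0,0,0,10],[0.013,0,0.15,0,0,0,10]]}}

```text
time_s: 18.88
position: [0.4104, -0.365, 0.1218]
tool_rot: [[0.131, 0.991, -0.011], [0.987, -0.132, -0.087], [-0.088, 0.001, -0.996]]
ft_force: [-1.1, 0.5, -2.5]
grip_width: 0.0203
```

Request:
{"op": "send_rows", "data": {"targets": [[0.001,0,0.015,0,0,0,10],[0.003,0,0.03,0,0,0,10],[0.004,0,0.045,0,0,0,10],[0.005,0,0.06,0,0,0,10],[0.006,0,0.07,0,0,0,10]]}}

```text
time_s: 19.5
position: [0.4104, -0.3649, 0.1184]
tool_rot: [[0.131, 0.991, -0.011], [0.987, -0.132, -0.087], [-0.088, 0.001, -0.996]]
ft_force: [-0.3, -0.6, -1.5]
grip_width: 0.0205
```

```bash
python3 - <<'E'
from h import *
st(); print(endw())
d=overlay("side","13",(210,190,310,290),5); pot("side",d,.066)
d=overlay("top","13",(220,190,380,320),4.5); pot("top",d,.066)
E
```

```text
t 19.5 pos [ 0.4104 -0.3649  0.1184] yaw 82.43 pitch 5.04 rollz 0.06 F [-0.3 -0.6 -1.5] T [ 0.05 -0.    0.06] w 0.0205 q [-52.  27.  87.  -4.  63. -43.]
[ 0.45127558 -0.05729634  0.10867048]
side 230 pot circ [452.5 -65.5] 34.3 z 0.0643 mean [ 0.4543 -0.0685  0.0644]
top 318 pot circ [447.6 -71.3] 37.3 z 0.0631 mean [ 0.4459 -0.0707  0.0633]
```

View pics/top13_c.png

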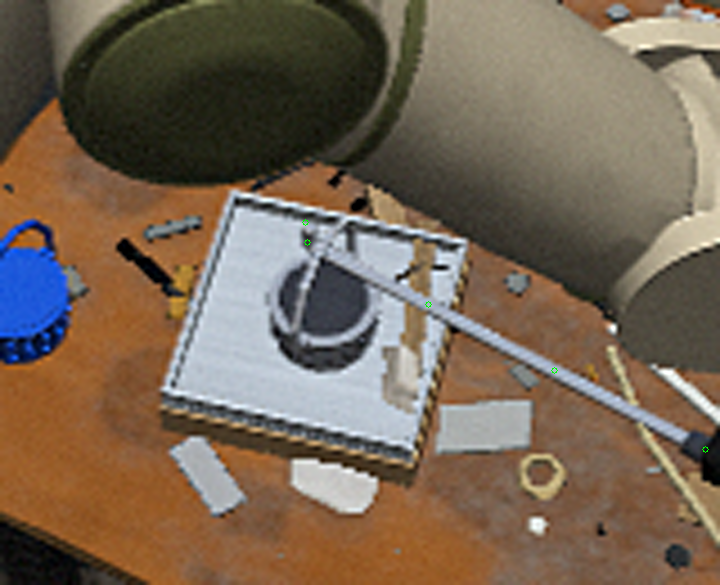

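Request:
{"op": "send_rows", "data": {"targets": [[0.06,0,0.06,0,0,0,10],[0.12,0,0.18,0,0,0,10],[0.15,0,0.33,0,0,0,10],[0.165,0,0.48,0,0,0,10],[0.175,0,0.61,0,0,0,10]]}}

```text
time_s: 20.23
position: [0.4111, -0.359, 0.0865]
tool_rot: [[0.131, 0.991, -0.011], [0.987, -0.132, -0.087], [-0.088, 0.001, -0.996]]
ft_force: [0.3, 0.0, -1.9]
grip_width: 0.0204
```

Request:
{"op": "send_rows", "data": {"targets": [[0,0,0,0,0,0,10],[0,0,0,0,0,0,10]]}}

```text
time_s: 20.48
position: [0.4113, -0.3591, 0.0874]
tool_rot: [[0.131, 0.991, -0.01], [0.987, -0.132, -0.088], [-0.088, 0.001, -0.996]]
ft_force: [-0.1, 0.7, -1.9]
grip_width: 0.0207
```

```bash
python3 - <<'E'
from h import *
st(); print(endw())
d=overlay("side","14",(210,190,310,290),5); pot("side",d,.066)
C=cloud("side",d); e=endw(); m=(np.hypot(C[...,0]-.45,C[...,1]+.066)<.06)&(C[...,2]>.08); print((C[m]*1000).round(0)[::2].tolist())
d=overlay("top","14",(220,190,380,320),4.5); pot("top",d,.066)
E
```

```text
t 20.48 pos [ 0.4113 -0.3591  0.0874] yaw 82.43 pitch 5.06 rollz 0.07 F [-0.1  0.7 -1.9] T [ 0.08 -0.05  0.05] w 0.0207 q [-52.  29.  89.  -4.  58. -42.]
[ 0.45212799 -0.05146256  0.07756885]
side 220 pot circ [452.4 -65.3] 34.2 z 0.0644 mean [ 0.4526 -0.0679  0.0643]
[[394.0, -44.0, 656.0], [396.0, -44.0, 654.0], [397.0, -46.0, 653.0], [397.0, -49.0, 653.0], [392.0, -54.0, 652.0], [396.0, -54.0, 653.0], [400.0, -50.0, 651.0], [392.0, -54.0, 650.0], [395.0, -52.0, 649.0], [400.0, -53.0, 650.0], [391.0, -60.0, 651.0], [394.0, -55.0, 648.0], [397.0, -52.0, 647.0], [402.0, -53.0, 648.0], [391.0, -61.0, 649.0], [395.0, -58.0, 648.0], [399.0, -60.0, 650.0], [402.0, -54.0, 647.0], [392.0, -66.0, 650.0], [395.0, -62.0, 648.0], [398.0, -57.0, 645.0], [403.0, -57.0, 646.0], [407.0, -55.0, 645.0], [393.0, -61.0, 645.0], [397.0, -62.0, 646.0], [400.0, -56.0, 642.0], [405.0, -59.0, 645.0], [391.0, -66.0, 645.0], [396.0, -66.0, 646.0], [399.0, -63.0, 644.0], [404.0, -62.0, 644.0], [407.0, -58.0, 642.0], [391.0, -71.0, 646.0], [394.0, -69.0, 645.0], [398.0, -66.0, 643.0], [401.0, -60.0, 640.0], [4
[... 5555 characters left out ...]
 [415.0, -69.0, 88.0], [449.0, -59.0, 81.0], [455.0, -60.0, 82.0], [481.0, -67.0, 96.0], [450.0, -64.0, 82.0], [481.0, -68.0, 92.0], [447.0, -67.0, 81.0], [454.0, -70.0, 85.0], [484.0, -69.0, 88.0], [484.0, -68.0, 83.0], [446.0, -77.0, 84.0], [452.0, -75.0, 81.0], [450.0, -80.0, 83.0], [445.0, -86.0, 85.0], [451.0, -87.0, 86.0], [448.0, -89.0, 84.0], [443.0, -95.0, 86.0], [449.0, -96.0, 88.0], [447.0, -99.0, 86.0], [444.0, -103.0, 87.0], [442.0, -105.0, 84.0], [448.0, -107.0, 87.0], [445.0, -108.0, 84.0], [440.0, -115.0, 86.0], [446.0, -114.0, 86.0], [445.0, -122.0, 92.0], [442.0, -122.0, 86.0], [447.0, -118.0, 82.0]]
top 295 pot circ [448.6 -69.3] 37.1 z 0.063 mean [ 0.4469 -0.0704  0.0633]
```

View pics/top14_c.png

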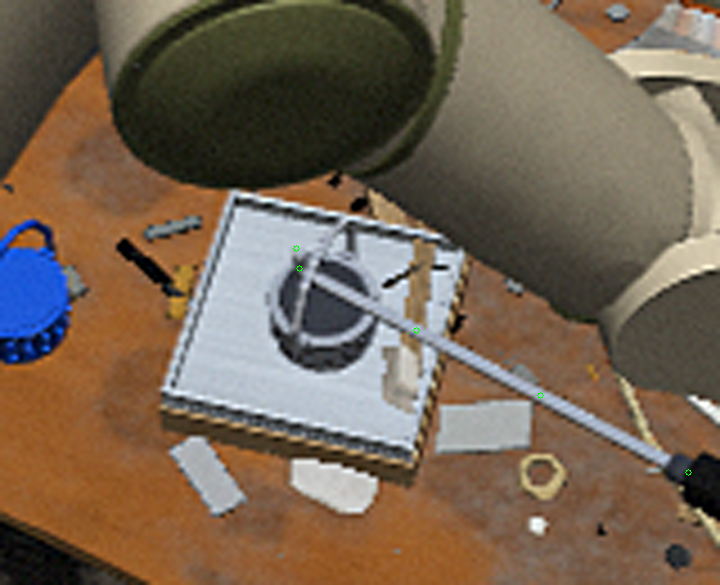

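View pics/side14_c.png

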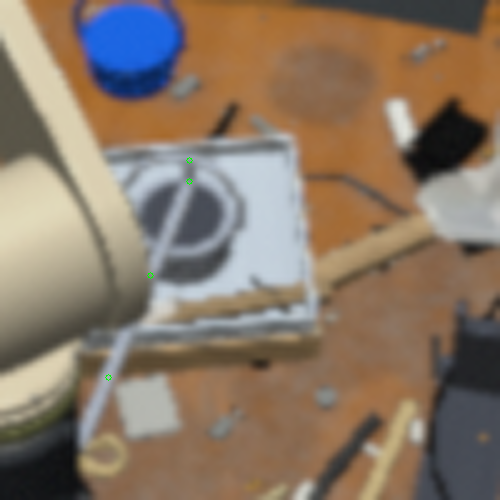

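Request:
{"op": "send_rows", "data": {"targets": [[-0.1,0,0.009,0,0,0,10],[-0.3,0,0.026,0,0,0,10],[-0.6,0,0.053,0,0,0,10],[-1.0,0,0.088,0,0,0,10],[-1.4,0,0.123,0,0,0,10]]}}

```text
time_s: 21.2
position: [0.4016, -0.4304, 0.0872]
tool_rot: [[0.132, 0.991, -0.011], [0.987, -0.132, -0.088], [-0.088, 0.001, -0.996]]
ft_force: [0.3, -0.0, -1.7]
grip_width: 0.0206
```

Request:
{"op": "send_rows", "data": {"targets": [[-0.4,0,0.035,0,0,0,10],[-0.7,0,0.06,0,0,0,10],[-0.8,0,-0.2,0,0,0,10],[-0.8,0,-0.7,0,0,0,10],[-0.8,0,-1.2,0,0,0,10]]}}

```text
time_s: 21.82
position: [0.3975, -0.4625, 0.1521]
tool_rot: [[0.131, 0.991, -0.01], [0.988, -0.131, -0.087], [-0.088, 0.001, -0.996]]
ft_force: [-0.2, -0.8, -1.3]
grip_width: 0.0208
```

```bash
python3 - <<'E'
from h import *
st(); print(endw())
overlay("side","15",(200,190,330,330),4)
overlay("top","15",(200,190,420,340),3.5)
R=toolR(85.34,0); print(rel([.6234,-.2999,.175],R))
R=toolR(85.34,0); print(rel([.52,-.40,.175],R))
E
```

```text
t 21.82 pos [ 0.3975 -0.4625  0.1521] yaw 82.46 pitch 5.05 rollz 0.06 F [-0.2 -0.8 -1.3] T [0.02 0.   0.01] w 0.0208 q [-59.  30.  74.  -3.  72. -51.]
[ 0.43819386 -0.1548573   0.14238961]
[3.779, 4.038, -0.752, 0.017, 0.664, -0.359]
[1.532, 2.25, -0.552, 0.017, 0.664, -0.359]
```

View pics/top15_c.png

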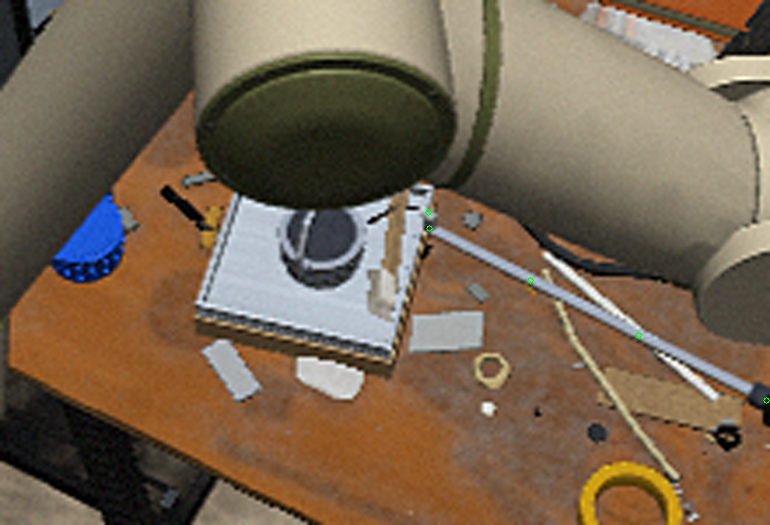

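View pics/side15_c.png

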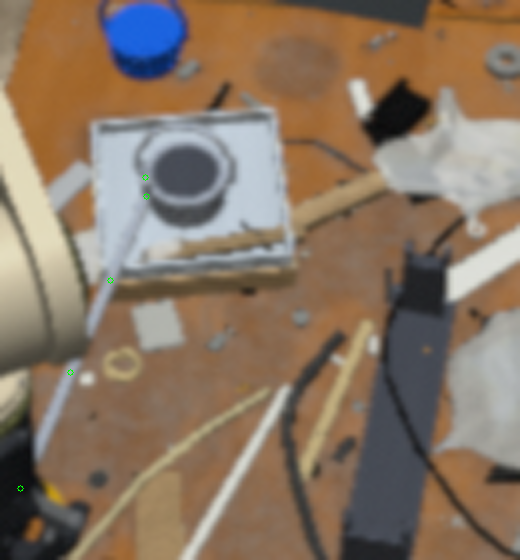

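```bash
python3 - <<'E'
from h import *
s=status.observe(); R=toolR(85.34,0)
print(rel([.53,-.43,.19],R)); print(rel([.6234,-.2999,.175],R,np.array([.53,-.43,.19]),R))
E
```

```text
[0.939, 2.528, -0.796, 0.017, 0.664, -0.359]
[2.745, 1.65, 0.3, 0.0, 0.0, 0.0]
```

Request:
{"op": "send_rows", "data": {"targets": [[0,0.3,-0.4,0,0.1,-0.06,10],[0.2,0.9,-0.7,0,0.25,-0.14,10],[0.5,1.5,-0.78,0,0.4,-0.22,10],[0.75,2.1,-0.79,0,0.55,-0.3,10],[0.94,2.53,-0.8,0.017,0.664,-0.36,10]]}}

```text
time_s: 22.55
position: [0.5304, -0.4287, 0.1854]
tool_rot: [[0.081, 0.997, -0.004], [0.997, -0.08, 0.007], [0.006, -0.005, -1.0]]
ft_force: [0.4, 0.4, -1.7]
grip_width: 0.0203
```

Request:
{"op": "send_rows", "data": {"targets": [[0.3,0.2,0,0,0,0,10],[0.9,0.55,0.05,0,0,0,10],[1.6,0.95,0.15,0,0,0,10],[2.2,1.35,0.25,0,0,0,10],[2.6,1.58,0.3,0,0,0,10]]}}

```text
time_s: 23.18
position: [0.619, -0.3045, 0.1713]
tool_rot: [[0.081, 0.997, -0.004], [0.997, -0.081, 0.005], [0.005, -0.004, -1.0]]
ft_force: [-0.2, -0.4, -1.6]
grip_width: 0.0203
```

Request:
{"op": "send_rows", "data": {"targets": [[0,0,0,0,0,0,10],[0,0,0,0,0,0,10]]}}

```text
time_s: 23.42
position: [0.6181, -0.3072, 0.1719]
tool_rot: [[0.083, 0.997, -0.003], [0.997, -0.083, 0.005], [0.004, -0.004, -1.0]]
ft_force: [-0.8, -0.9, -2.3]
grip_width: 0.0206
```

```bash
python3 - <<'E'
from h import *
st(); print(endw())
R=toolR(85.34,0); print(rel([.6234,-.2999,.11],R), rel([.6234,-.2999,.0524],R))
overlay("top","16",(270,130,450,290),4)
E
```

```text
t 23.43 pos [ 0.6181 -0.3072  0.1719] yaw 85.26 pitch -0.24 rollz -0.21 F [-0.8 -0.9 -2.3] T [-0.04 -0.05  0.  ] w 0.0206 q [-36.  39.  54.   0.  88. -32.]
[0.64375717 0.00167749 0.19077632]
[0.149, 0.098, 1.237, -0.026, -0.031, -0.009] [0.144, 0.102, 2.389, -0.026, -0.031, -0.009]
```

View pics/top16_c.png

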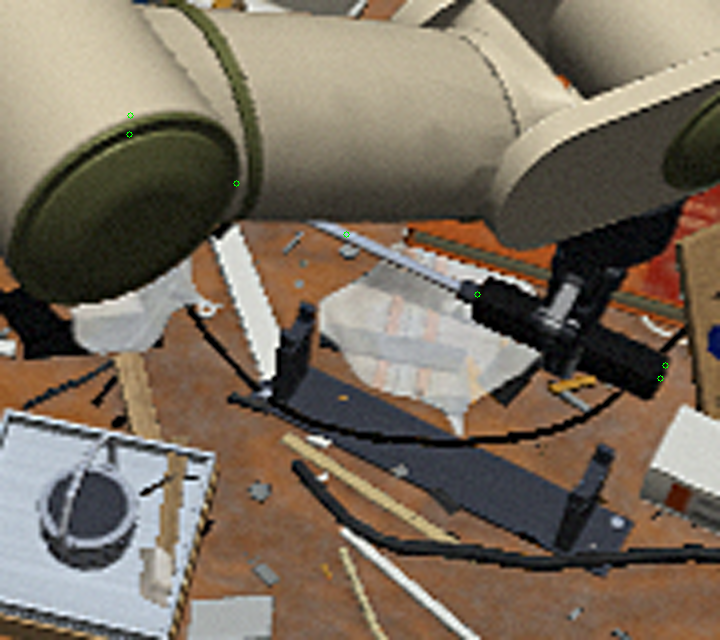

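Request:
{"op": "send_rows", "data": {"targets": [[0.148,0.1,0.1,-0.026,-0.031,-0.009,10],[0.148,0.1,0.5,-0.026,-0.031,-0.009,10],[0.148,0.1,0.9,-0.026,-0.031,-0.009,10],[0.148,0.1,1.1,-0.026,-0.031,-0.009,10],[0.148,0.1,1.1,-0.026,-0.031,-0.009,10]]}}

```text
time_s: 24.1
position: [0.6239, -0.2992, 0.1162]
tool_rot: [[0.081, 0.997, -0.001], [0.997, -0.081, 0.001], [0.001, -0.001, -1.0]]
ft_force: [0.1, 0.6, -0.9]
grip_width: 0.0207
```

```bash
python3 - <<'E'
from h import *
st(); print(endw())
R=toolR(85.34,0); print(rel([.6234,-.2999,.0524],R))
E
```

```text
t 24.1 pos [ 0.6239 -0.2992  0.1162] yaw 85.37 pitch -0.06 rollz -0.05 F [ 0.1  0.6 -0.9] T [-0.05  0.03 -0.02] w 0.0207 q [-35.  41.  59.   0.  80. -31.]
[0.64896062 0.00978263 0.13405997]
[-0.016, -0.008, 1.275, -0.006, -0.007, 0.003]
```

Request:
{"op": "send_rows", "data": {"targets": [[-0.015,-0.005,0.3,0,0,0,10],[-0.015,-0.005,0.6,0,0,0,10],[-0.015,-0.005,0.9,0,0,0,10],[-0.015,-0.005,1.1,0,0,0,10],[-0.015,-0.005,1.17,0,0,0,10]]}}

```text
time_s: 24.72
position: [0.6236, -0.2998, 0.0573]
tool_rot: [[0.08, 0.997, -0.001], [0.997, -0.08, 0.001], [0.001, -0.001, -1.0]]
ft_force: [-0.1, 0.6, -2.2]
grip_width: 0.0204
```

```bash
python3 - <<'E'
from h import *
st(); print(endw())
R=toolR(85.34,0); print(rel([.6234,-.2999,.0524],R))
overlay("top","17",(270,160,450,290),4)
E
```

```text
t 24.73 pos [ 0.6236 -0.2998  0.0573] yaw 85.38 pitch -0.06 rollz -0.05 F [-0.1  0.6 -2.2] T [-0.02 -0.03  0.05] w 0.0204 q [-35.  44.  62.   0.  73. -31.]
[0.64855772 0.00918848 0.07521259]
[-0.003, -0.004, 0.098, -0.006, -0.007, 0.006]
```

View pics/top17_c.png

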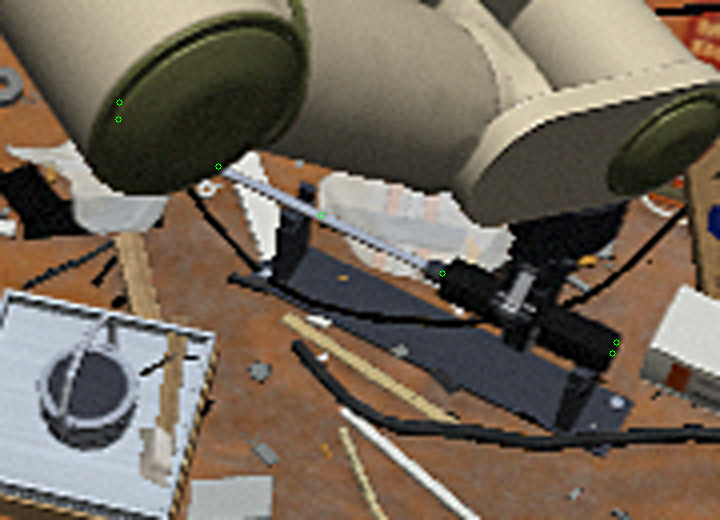

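Aligned in the notches; lower the last few mm slowly.

Request:
{"op": "send_rows", "data": {"targets": [[0,0,0.03,0,0,0,10],[0,0,0.05,0,0,0,10],[0,0,0.07,0,0,0,10],[0,0,0.07,0,0,0,10]]}}

```text
time_s: 25.28
position: [0.6238, -0.2999, 0.0548]
tool_rot: [[0.08, 0.997, 0.0], [0.997, -0.08, 0.0], [0.0, 0.0, -1.0]]
ft_force: [-0.9, 0.5, -2.0]
grip_width: 0.0205
```

```bash
python3 - <<'E'
from h import *
st()
E
```

```text
t 25.27 pos [ 0.6238 -0.2999  0.0548] yaw 85.38 pitch -0.02 rollz 0.01 F [-0.9  0.5 -2. ] T [-0.05 -0.02 -0.03] w 0.0205 q [-35.  45.  62.   0.  73. -31.]
```

Request:
{"op": "send_rows", "data": {"targets": [[0,0,0.02,0,0,0,10],[0,0,0.035,0,0,0,10],[0,0,0.045,0,0,0,10],[0,0,0.045,0,0,0,10]]}}

```text
time_s: 25.78
position: [0.6238, -0.2999, 0.0525]
tool_rot: [[0.08, 0.997, 0.0], [0.997, -0.08, 0.0], [0.0, 0.0, -1.0]]
ft_force: [0.9, -0.2, -2.0]
grip_width: 0.0207
```

```bash
python3 - <<'E'
from h import *
st()
E
```

```text
t 25.77 pos [ 0.6238 -0.2999  0.0525] yaw 85.38 pitch -0.03 rollz 0.01 F [ 0.9 -0.2 -2. ] T [-0.02  0.05 -0.01] w 0.0207 q [-35.  45.  63.   0.  73. -31.]
```

Request:
{"op": "send_rows", "data": {"targets": [[0,0,0.01,0,0,0,10],[0,0,0.02,0,0,0,10],[0,0,0.02,0,0,0,10]]}}

```text
time_s: 26.15
position: [0.6238, -0.2999, 0.0524]
tool_rot: [[0.08, 0.997, 0.001], [0.997, -0.08, -0.0], [0.0, 0.001, -1.0]]
ft_force: [-3.0, 2.0, 5.4]
grip_width: 0.0203
```

```bash
python3 - <<'E'
from h import *
st()
E
```

```text
t 26.15 pos [ 0.6238 -0.2999  0.0524] yaw 85.38 pitch -0.0 rollz 0.03 F [-3.   2.   5.4] T [0.17 0.46 0.02] w 0.0203 q [-35.  45.  63.   0.  73. -31.]
```

Request:
{"op": "send_rows", "data": {"targets": [[0,0,0,0,0,0,24],[0,0,0,0,0,0,30],[0,0,0,0,0,0,45],[0,0,0,0,0,0,60],[0,0,0,0,0,0,60]], "grip_force": 30}}

```text
time_s: 26.78
position: [0.6238, -0.2999, 0.0514]
tool_rot: [[0.081, 0.997, 0.0], [0.997, -0.081, 0.0], [0.0, 0.0, -1.0]]
ft_force: [-0.2, -0.1, 0.4]
grip_width: 0.06
```

```bash
python3 - <<'E'
from h import *
st()
E
```

```text
t 26.77 pos [ 0.6238 -0.2999  0.0514] yaw 85.38 pitch -0.03 rollz 0.0 F [-0.2 -0.1  0.4] T [0.04 0.02 0.05] w 0.06 q [-35.  45.  63.   0.  73. -31.]
```

Released. Raise straight up and back off so the cameras see everything.

Request:
{"op": "send_rows", "data": {"targets": [[0,0,-0.3,0,0,0,60],[0,0,-1.0,0,0,0,60],[0,0,-2.0,0,0,0,60],[0,0,-3.0,0,0,0,60],[0,0,-4.0,0,0,0,60]]}}

```text
time_s: 27.4
position: [0.6235, -0.2998, 0.2546]
tool_rot: [[0.08, 0.997, 0.001], [0.997, -0.08, -0.0], [-0.0, 0.001, -1.0]]
ft_force: [0.6, -0.0, 0.3]
grip_width: 0.0601
```

Request:
{"op": "send_rows", "data": {"targets": [[-0.5,0,0,0,0,0,60],[-1.5,-0.5,0,0,0,0,60],[-2.3,-1,0,0,0,0,60],[-2.8,-1.5,0,0,0,0,60],[-2.8,-1.5,0,0,0,0,60]]}}

```text
time_s: 28.02
position: [0.536, -0.4352, 0.2526]
tool_rot: [[0.084, 0.996, 0.001], [0.996, -0.084, -0.001], [-0.0, 0.001, -1.0]]
ft_force: [-0.3, 0.1, 0.0]
grip_width: 0.06
```

```bash
python3 - <<'E'
from h import *
st()
o=np.array([.6231,-.2996,.07]);th=np.radians(85.34); l=np.array([np.cos(th),np.sin(th),0])
for n in ("side","top"):
    p,d=vision.get_image(n); np.save(f"pics/{n}18_p.npy",p); np.save(f"pics/{n}18_d.npy",d); I=p[:,:,::-1].copy()
    cv2.imwrite(f"pics/{n}18.png",cv2.resize(I,None,fx=1.4,fy=1.4,interpolation=cv2.INTER_CUBIC))
E
```

```text
t 28.02 pos [ 0.536  -0.4352  0.2526] yaw 85.19 pitch 0.03 rollz 0.04 F [-0.3  0.1  0. ] T [ 0.03  0.01 -0.02] w 0.06 q [-49.  36.  46.   0.  98. -44.]
```

View pics/side18.png

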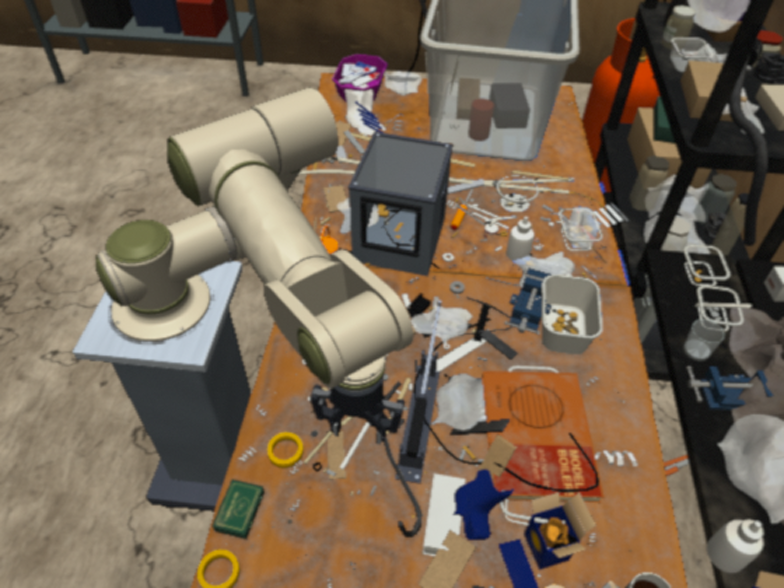

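View pics/top18.png

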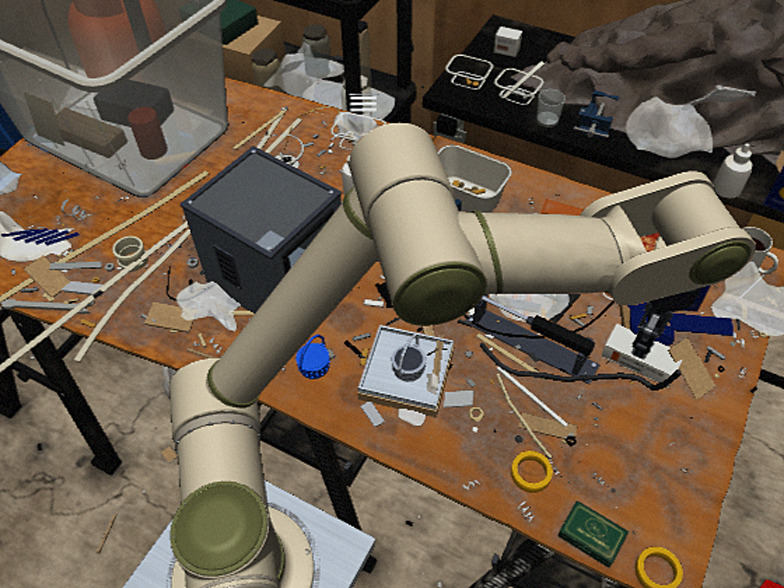

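```bash
python3 - <<'E'
from h import *
o=np.array([.6231,-.2996,.07]);th=np.radians(85.34); l=np.array([np.cos(th),np.sin(th),0]); nr=np.array([-l[1],l[0]])
for t in ("0","18"):
    C=cloud("side",np.load(f"pics/side{t}_d.npy")); q=C.reshape(-1,3); r=(q[:,:2]-o[:2])@nr[:2]; s=(q[:,:2]-o[:2])@l[:2]
    for a,b in ((-.055,.055),(.08,.15),(.2,.29)):
        m=(abs(r)<.014)&(s>a)&(s<b)&(q[:,2]>.06)&(q[:,2]<.1); print(t,a,m.sum(),'lat',(np.median(r[m])*1000).round(1),'z',(np.median(q[m,2])*1000).round(1))
    m=(abs(r)<.02)&(s>.29)&(q[:,2]>.06)&(q[:,2]<.12)&(s<.34); print('nose',s[m].max().round(4),q[m,2].max().round(4))
I=[cv2.resize(np.load(f"pics/side{t}_p.npy")[130:190,245:305,::-1],None,fx=6,fy=6,interpolation=cv2.INTER_CUBIC) for t in ("0","18")]
cv2.imwrite("pics/cmp.png",np.hstack(I))
p=np.load("pics/top18_p.npy")[220:310,240:340,::-1]; cv2.imwrite("pics/tr18.png",cv2.resize(p,None,fx=5,fy=5,interpolation=cv2.INTER_CUBIC))
C=cloud("top",np.load("pics/top18_d.npy")); m=(np.hypot(C[...,0]-.45,C[...,1]+.066)<.05)&(abs(C[...,2]-.064)<.005); q=C[m]; print(cv2.minEnclosingCircle((q[:,:2]*1000).astype(np.float32)),q.mean(0),np.median(q[:,2]))
E
```

```text
0 -0.055 313 lat -0.2 z 82.9
0 0.08 58 lat -0.2 z 73.4
0 0.2 63 lat -0.0 z 72.7
nose 0.3141 0.0879
18 -0.055 317 lat -1.1 z 82.7
18 0.08 61 lat -0.5 z 73.5
18 0.2 60 lat -0.4 z 73.2
nose 0.3153 0.0928
((448.288330078125, -66.674560546875), 37.382015228271484) [ 0.44858016 -0.07061074  0.06319035] 0.06322914088407117
```

View pics/cmp.png

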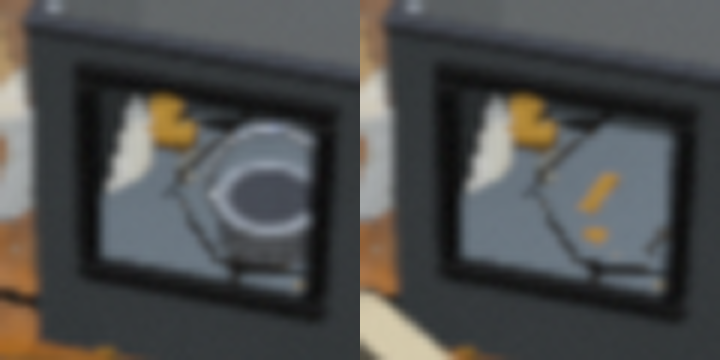

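View pics/tr18.png

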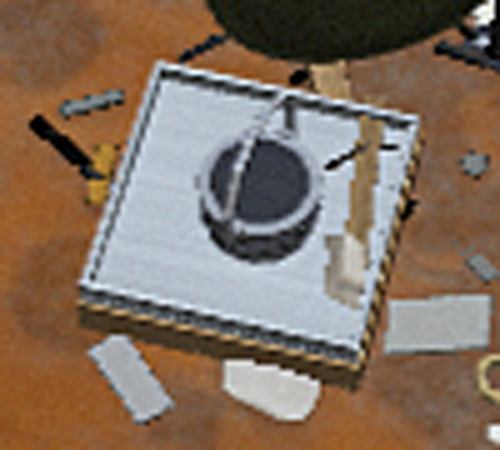

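```bash
python3 - <<'E'
from h import *
st(); print(env.close_job())
E
```

```text
t 28.12 pos [ 0.5379 -0.4332  0.2523] yaw 85.37 pitch 0.0 rollz 0.06 F [-0.5  1.  -0.1] T [-0.03 -0.02  0.04] w 0.0598 q [-49.  36.  46.   0.  98. -44.]
the job is handed in; nothing more can be done
None
```

The basket is standing upright in the middle of the tray, the picker is back on its rest, and I handed the job in at 28.1 s of the 64 s allowed. I saw no sign of contact with the port frame in the pictures or the force readings, and the gripper never touched the basket. The system reported no verdict.

I took the picker by its grip and put the nose, tilted 18° down, through the port and under the bail. I lifted and levelled the basket, then drew it out with about 15 mm of clearance above and below. I set it down slowly, slid the hook out under the bail and laid the picker back.

Last checks:
- **Basket:** its top lies level at about 63 mm (64 mm expected when standing on the tray floor), with the bail upright. Its centre measured about 3 mm from the tray's centre, but the two cameras disagreed by about 5 mm on it.
- **Picker:** nose up in both notches, within about 1 mm sideways and in height of where it first lay. The nose-top height read 93 mm instead of 88 mm (88.5 mm expected); I put this down to depth noise, since the rod heights were unchanged.
- **Other things:** the elbow and the cable in the cabinet look unmoved, and I sent the arm nowhere near the other bystanders. I did not measure those again one by one. The gripper was open and clear of everything when I handed in.

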